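# Raise the guard window to its marker

## Task

Open the sliding window of the bench guard screen that stands in front of the ball bearing: with the fingertips beneath its lip, push that window up until the underside of the lip is level with the white pointer of the height marker on the centre post, and leave it standing there with the hand withdrawn. Only push the window, do not grip its lip, and leave the other window, the bearing, the jar and the other loose things where they are.

Things in the scene. Friction and masses are not known exactly. Their poses are not given: they have to be found in the camera images.
- screen: Bench guard screen: an upright aluminium frame 24 thick x 460 wide x 430 high (all sizes in mm), bolted down, with two clear sliding windows side by side. Origin: centre of its underside; x points from its front (robot's side, post faces at x = -12) to behind it, y to its left seen from the robot. Yaw -0.08 to 0.15 rad. Windows centred on y = +108 and -108, a 32 wide centre post at y = 0. Front sills 16 high.
- marker: Height marker, a small dark clip 30 x 30 on the front of the screen's centre post, with a thin white horizontal pointer bar 50 wide and 4 high. Origin: on the post's front face, at the mid-height of the pointer bar, which is the marked height. It stands out 20 from the post. Fixed; its height differs from run to run (185 to 235 above the bench). Axes as the screen's.
- bearing: Ball bearing, steel ring 72 across and 17 high, loose, lying flat on the bench close behind one of the two windows (left or right, differs). Origin: centre of its underside.
- jar: Screw-lid glass jar, 56 across and 91 high, loose, standing close behind the window that the bearing is not behind. Origin: centre of its underside. Not to be disturbed.
- spray_can: Aerosol can 55 across, 201 high, standing loose to the right of the screen. Origin: centre of its underside. Bystander.
- tape_roll: Black tape roll 102 across, 24 high, lying loose on the bench to the right of the screen and nearer the robot. Origin: centre of its underside. Bystander.
- wood_offcut: Pine offcut 60 x 120 x 34, lying loose on the bench to the left of the screen. Origin: centre of its underside. Bystander.
- left_sash (a joint): Height of the left window in m: 0 with the underside of its lip 60 mm above the bench, growing as it goes up, top stop at 0.21. A clear pane 180 wide and about 156 high that slides straight up and down on the front of the screen's left half. It is counterweighted: it stays at any height where it is left, and moving it takes about 3 N plus 8 N per m/s. It starts part-way open (joint 0.02 to 0.055).
- left_lip (a point): Root of the left window's lip: on its underside, mid-width, in the plane of the pane (5 in front of the posts' face). The lip is a level aluminium strip along the bottom of the window, 150 wide and 7 thick, standing out 50 to the front from here. On top of it lies a dark steel strip 142 x 40 x 7, its front edge 12 behind the lip's.
- left_edge (a point): Middle of the front lower edge of the left window's lip: on its underside, 50 in front of the pane. This point rises with the window; its height is the height of the lip's underside.
- right_sash (a joint): Height of the right window in m: 0 with the underside of its lip 60 mm above the bench, growing as it goes up, top stop at 0.21. A clear pane 180 wide and about 156 high that slides straight up and down on the front of the screen's right half. It is counterweighted: it stays at any height where it is left, and moving it takes about 3 N plus 8 N per m/s. It starts part-way open (joint 0.02 to 0.055).
- right_lip (a point): Root of the right window's lip: on its underside, mid-width, in the plane of the pane (5 in front of the posts' face). The lip is a level aluminium strip along the bottom of the window, 150 wide and 7 thick, standing out 50 to the front from here. On top of it lies a dark steel strip 142 x 40 x 7, its front edge 12 behind the lip's.
- right_edge (a point): Middle of the front lower edge of the right window's lip: on its underside, 50 in front of the pane. This point rises with the window; its height is the height of the lip's underside.

How it is judged:
On the way:
1. the fingers push the window before the bearing up from beneath its lip: it has risen over 30 mm and they press on the lip (((y of bearing in the frame of screen above 0 m and distance of left_edge from where it was at the start of the episode above 0.03 m and contact force between the fingers and left_sash_c0 above 0.5 N) or (y of bearing in the frame of screen below 0 m and distance of right_edge from where it was at the start of the episode above 0.03 m and contact force between the fingers and right_sash_c0 above 0.5 N))), for 0.2 s.
At the end, for the whole second after the job is handed in: The underside of the lip of the window before the bearing is within 10 mm of the marker's pointer in height and that window is at rest; the other window is within 10 mm of its start, and the bearing, jar, aerosol can, tape roll and offcut are within 20 mm of theirs (((y of bearing in the frame of screen above 0 m and z of left_edge in the frame of marker between -0.01 and 0.01 m and velocity of joint left_sash between -0.01 and 0.01 m/s and distance of right_edge from where it was at the start of the episode below 0.01 m) or (y of bearing in the frame of screen below 0 m and z of right_edge in the frame of marker between -0.01 and 0.01 m and velocity of joint right_sash between -0.01 and 0.01 m/s and distance of left_edge from where it was at the start of the episode below 0.01 m)) and distance of each of bearing, jar, spray_can, tape_roll, wood_offcut from where it was at the start of the episode below 0.02 m); the robot touches nothing.
It fails at once if the other window is moved (more than 10 mm) ((y of bearing in the frame of screen above 0 m and distance of right_edge from where it was at the start of the episode above 0.01 m) or (y of bearing in the frame of screen below 0 m and distance of left_edge from where it was at the start of the episode above 0.01 m)).
It fails at once if a lip is gripped: the fingers press its underside and the strip on top of it at once (each over 1.5 N) ((contact force between the fingers and left_sash_c0 above 1.5 N and contact force between the fingers and left_sash_c1 above 1.5 N) or (contact force between the fingers and right_sash_c0 above 1.5 N and contact force between the fingers and right_sash_c1 above 1.5 N)).
It fails at once if the bearing, the jar or another loose bystander is moved more than 20 mm or lifted (distance of any of bearing, jar, spray_can, tape_roll, wood_offcut from where it was at the start of the episode above 0.02 m).
It also fails if it takes over 48 s, if anything falls off the work surface, if the arm or the gripper's body presses on something with over 40 N, if the wrist force passes 120 N, or if a joint passes its speed limit or range.

## Robot

A 7-joint arm with a two-finger parallel gripper is mounted at the origin on a cart in front of the work surface, level with it; the furniture and walls round the work are solid. World frame = base frame: x ahead of the robot, y to its left, z up, the work surface at z = 0. Lengths are in m, angles in rad, forces in N, time in s.
With the tool pointing down it reaches from about 0.425 to 1.025 m from the base axis. Payload 9.4 kg.
Tool frame: the origin (TCP) lies on the centre line of the jaws, within the pads' length; the fingertips stand 19 mm ahead of it and the grasp point (between the pads) is the TCP; z points along the fingers, y is the line along which they close (so a half turn about z gives the same grasp; the last joint's range is limited). The gripper opens to 93 mm and grips with 3 to 60 N. Pads are 15 mm wide; open, the fingers measure 128 mm over their backs; the gripper's body (75 mm by 188 mm) begins 65 mm behind the grasp point.
Start: joints at [-1.386, 0.599, -0.003, 1.599, 0.002, 0.943, -0.08], TCP at [0.188, 0.7, 0.238] pointing down, gripper open.
Joint ranges: [-2.57, 2.57], [-0.35, 1.97], [-1.29, 1.29], [0.11, 2.56], [-1.05, 4.19], [0.11, 1.86], [-2.63, 2.63]. Speed limits (rad/s): [2.22, 2.22, 3.01, 3.01, 3.14, 3.14, 3.14].

## Interface

Orientations are given as a unit quaternion [x, y, z, w].
In Python, from rig import status, vision, job_done gives the robot as it stands.
- The arm moves only by the tool play_rows, never from a script. Its argument "series" is a list of rows, each a list of 3 entries, a list of its own where there are three numbers: the shift along the tool's x, y, z in m, then the turn about the tool's z in rad, then the opening, from 0 (shut) to 1 (fully open). In form: [[[x, y, z], spin, grip], ...]. A call has 1 to 10 rows; each row is the pose to reach, as a shift and turn from the pose commanded when the call began, along the tool's axes at that moment; what a row does not reach only later rows make up. A row lasts 1/8 s, in which the tool goes at most 62.5 mm and 10.7 degrees, less where a joint would pass 70% of its speed; a pose out of reach is approached as far as the arm can. A call with a gripper value outside its range is refused whole. The fingers move at their own pace and stop on an object; the grip force is fixed at half the most. Time passes only in rows, so rows that repeat a pose let the fingers close. It gives the time, the measured TCP pose, the force, the opening and the grip force at its end, in the units of the state.
- status.read_state(): the state, without advancing time (a new reading comes with each control period).
- vision.read_camera(name): name is "side" or "top"; returns a dict with "color" (384x512x3 uint8, blue, green, red), "depth" (384x512 float32, m along the optical axis (not along the pixel's ray), 0 where there is no reading), "fx", "fy", "cx", "cy" (pixels), "T" (4x4, takes a point from camera to world coordinates). Camera axes: x right, y down, z forward; pixel columns grow to the right and rows downward; lengths in m; the calibration is good to about 2 mm. A picture is of the moment at which its call begins.
- job_done(): hands the job in; it is judged then, once.
The state is a dict: "time": time; "qpos": joint angles; "joint_velocities": joint speeds; "tau": joint torques, N m; "eef_pos": TCP position; "tcp_rot": TCP orientation; "contact_force": force on the tool from outside, world axes, zero at the start; "torque": the same for the moment, N m; "grip_width": finger opening in m; "grip_force": force on a finger pad.
Only numpy, scipy, OpenCV 4.12 (cv2) and the standard library are available. Lean on these libraries where they do the work, as an engineer would, in place of code of your own. Each camera call takes 0.05 s, during which the arm holds its last target. There are 200 camera calls.

## Working session

There is one attempt and no reset: what is moved stays moved. The work goes in short steps, Python scripts to look and compute and a tool call to move; the robot and the scene stay as the last step left them, time stands still between calls to the robot, and variables do not carry over. Pictures are saved under pics/ and viewed, at most 10 in all, crops included, and the job is handed in when it is done.

Besides the shell and the picture viewer there is one more tool, called as name(argument=value, ...), one argument or row to a line, values as JSON. play_rows: Moves the arm, as the interface text tells. Its arguments: {"type":"object","properties":{"series":{"type":"array"}},"required":["series"]}

```bash
mkdir -p pics; cat > h.py <<'E'
import numpy as np, cv2
from rig import status, vision
def cam(n):
    c=vision.read_camera(n); 
    np.savez('%s.npz'%n,**c); return c
def load(n): return dict(np.load('%s.npz'%n))
def pt(c,u,v,d=None):
    d=c['depth'][int(v),int(u)] if d is None else d
    p=np.array([(u-c['cx'])/c['fx']*d,(v-c['cy'])/c['fy']*d,d,1]); return (c['T']@p)[:3]
def ray_plane(c,u,v,n,p0):
    o=c['T'][:3,3]; r=c['T'][:3,:3]@np.array([(u-c['cx'])/c['fx'],(v-c['cy'])/c['fy'],1]); n=np.array(n,float)
    return o+r*(n@(np.array(p0)-o))/(n@r)
E
python3 - <<'E'
from h import *
for n in('side','top'):
    c=cam(n); cv2.imwrite(f'pics/{n}0.png',cv2.resize(c['color'],(800,600))); print(n,c['fx'],c['cx'],c['T'].round(3).tolist())
s=status.read_state(); print({k:np.round(v,3).tolist() for k,v in s.items()})
E
```

```text
side 469.9951617954683 259.1314539110798 [[-0.48, -0.441, 0.758, -0.585], [-0.877, 0.258, -0.406, 0.628], [-0.016, -0.86, -0.511, 0.894], [0.0, 0.0, 0.0, 1.0]]
top 491.65123830716897 254.6544725856491 [[0.0, -0.779, 0.627, -0.334], [-1.0, -0.004, -0.004, 0.019], [0.006, -0.627, -0.779, 1.225], [0.0, 0.0, 0.0, 1.0]]
{'time': 0.1, 'qpos': [-1.386, 0.6, -0.003, 1.6, 0.002, 0.943, -0.08], 'joint_velocities': [-0.002, -0.001, -0.0, -0.002, -0.0, 0.002, 0.0], 'tau': [0.004, -76.656, 1.502, -25.294, -0.052, 0.014, 0.0], 'eef_pos': [0.188, 0.7, 0.237], 'tcp_rot': [0.131, 0.991, -0.001, -0.0], 'contact_force': [-1.035, 0.723, -0.173], 'torque': [0.01, 0.035, -0.064], 'grip_force': 0.0, 'grip_width': 0.093}
```

View pics/side0.png

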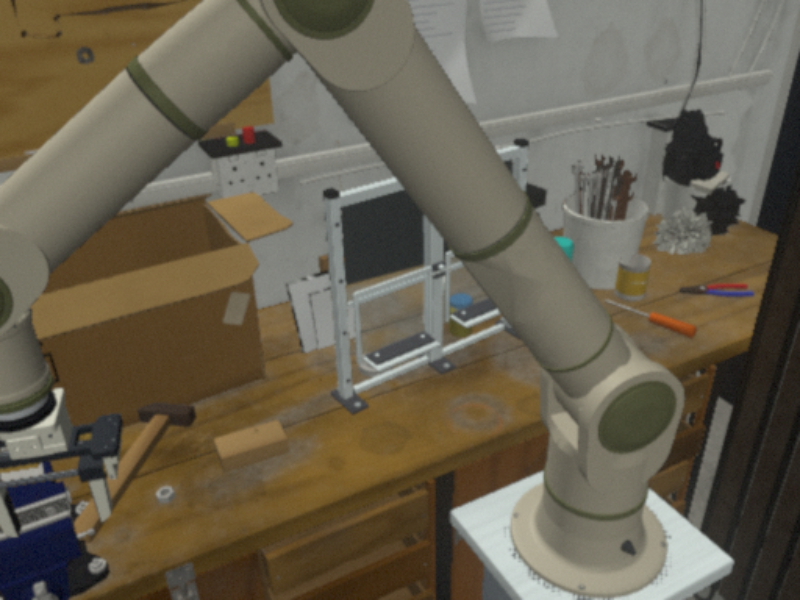

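View pics/top0.png

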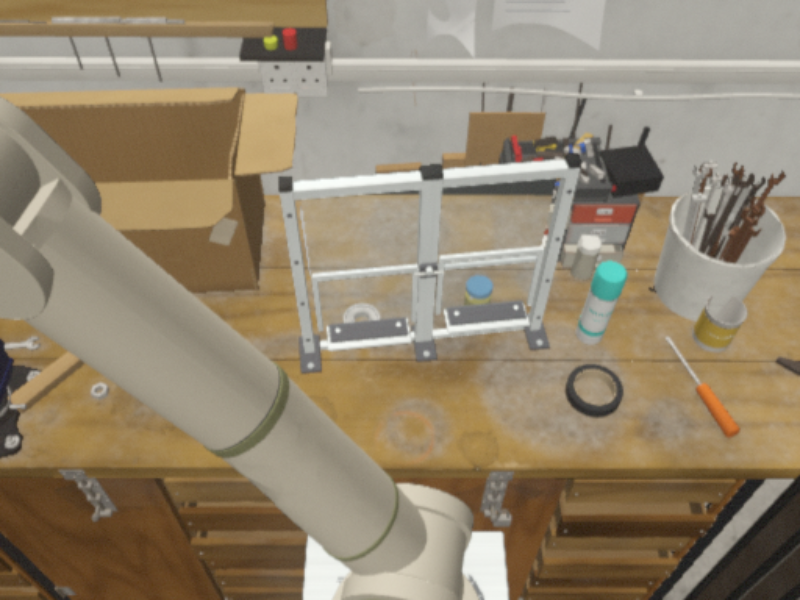

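The side view shows the screen with the left lip around (400,350). The top view shows the bearing at (362,315), behind the left window, and the blue-lid jar at (478,290), behind the right one. The marker is near (428,268), so I'll move the left window. Next I'll measure and zoom in on the screen and the fingers.

```bash
python3 - <<'E'
from h import *
s=load('side');t=load('top')
a=cv2.resize(s['color'][110:270,200:350],(560,600),interpolation=cv2.INTER_CUBIC)
cv2.imwrite('pics/sc.png',a)
b=cv2.resize(t['color'][100:245,175:375],(800,580),interpolation=cv2.INTER_CUBIC)
cv2.imwrite('pics/tc.png',b)
# bearing, top face points
for nm,c,pts in(('top',t,[(231,201),(273,170),(272,172),(198,232),(272,225),(344,217),(235,214),(310,204)]),('side',s,[(255,225),(279,174),(281,172)])):
    for u,v in pts: print(nm,u,v,pt(c,u,v).round(3),c['color'][v,u])
E
```

```text
top 231 201 [0.5   0.079 0.123] [143 151 153]
top 273 170 [ 0.512 -0.035  0.243] [145 145 146]
top 272 172 [ 0.512 -0.033  0.235] [149 152 151]
top 198 232 [0.473 0.18  0.005] [176 179 176]
top 272 225 [ 0.497 -0.04   0.009] [192 198 196]
top 344 217 [ 0.529 -0.259  0.007] [153 156 154]
top 235 214 [0.471 0.068 0.101] [117 116 117]
top 310 204 [ 0.498 -0.144  0.113] [112 112 114]
side 255 225 [0.471 0.079 0.096] [74 72 71]
side 279 174 [ 0.51  -0.029  0.225] [125 129 127]
side 281 172 [ 0.505 -0.033  0.233] [116 118 114]
```

View pics/sc.png

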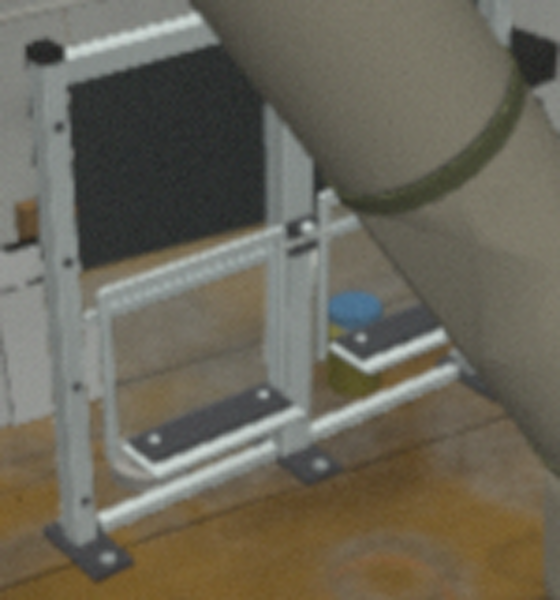

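View pics/tc.png

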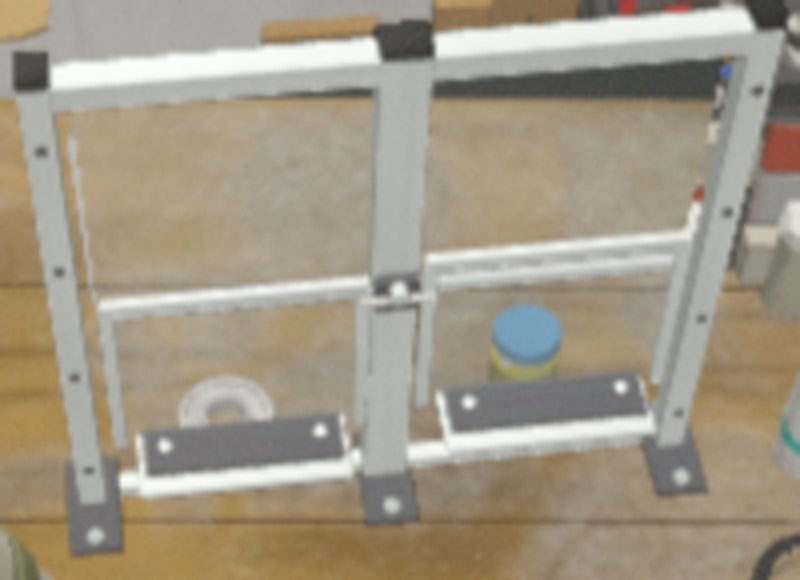

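The side crop shows the left lip's front edge from (155,465) to (300,415) and the pointer bar near (303,245). In the top crop the pointer bar is at (400,300), the lip's lower front edge runs from (142,493) to (352,473), and the bearing is at (225,405), behind the left window.

```bash
cat > m.py <<'E'
from h import *
t=load('top');s=load('side')
# centre post front face
P=np.array([pt(t,u,v) for v in range(182,208) for u in range(269,277)])
P=np.vstack([P,[pt(t,u,v) for v in range(120,165) for u in range(272,279)]])
m=np.median(P,0); P=P[np.abs(P-m)[:,0]<.03]
yaw=0.127; ax=np.array([np.cos(yaw),np.sin(yaw),0]); ay=np.array([-ax[1],ax[0],0])
d=P@ax; print('post face d',np.median(d),d.std(),'slope',np.polyfit(P[:,2],d,1)[0])
f=np.median(d)
print('post centre y',np.median(P@ay))
for nm,c,uv in(('t',t,(275,175)),('s',s,(200+303*150/560,110+243*160/600))):
    p=ray_plane(c,*uv,ax,ax*(f-.02)); print('pointer',nm,p.round(4),p@ay)
for nm,c,uvs in(('t',t,[(175+142/4,100+493/4),(175+352/4,100+473/4)]),('s',s,[(200+155*150/560,110+476*.2667),(200+303*150/560,110+422*.2667)])):
    for uv in uvs:
        p=ray_plane(c,*uv,ax,ax*(f-.055)); print('lip edge',nm,p.round(4),p@ay)
E
python3 m.py
```

```text
post face d 0.5137331159772457 0.00165586782666797 slope 0.0006217317925890126
post centre y -0.1032442740552982
pointer t [ 0.5029 -0.0404  0.2333] -0.10379431168886778
pointer s [ 0.5017 -0.0312  0.2254] -0.0945389979263817
lip edge t [0.4452 0.1355 0.0921] 0.0779874768017793
lip edge t [ 0.4639 -0.0111  0.0906] -0.0697497611349099
lip edge s [0.4448 0.1385 0.0891] 0.08107481825179597
lip edge s [ 0.4637 -0.0096  0.0799] -0.06827932493779468
```

play_rows(
  series=[
    [[0,0,-0.06],0,0],
    [[0,0,-0.12],0,0],
    [[0,0,-0.12],0,0],
  ],
)

```text
time: 0.48
eef_pos: [0.1882, 0.7021, 0.363]
tcp_rot: [0.131, 0.991, 0.004, 0.0]
contact_force: [0.2, -0.1, -0.2]
grip_width: 0.0677
grip_force: 0.0
```

play_rows(
  series=[
    [[0,0,-0.06],0,0],
    [[0,0,-0.12],0,0],
    [[0,0,-0.18],0,0],
    [[0,0,-0.24],0,0],
    [[0,0,-0.3],0,0],
    [[0,0,-0.36],0,0],
    [[0,0,-0.42],0,0],
    [[0,0,-0.48],0,0],
    [[0,0,-0.54],0,0],
    [[0,0,-0.6],0,0],
  ],
)

```text
time: 1.72
eef_pos: [0.1933, 0.6852, 0.9194]
tcp_rot: [0.146, 0.954, 0.259, -0.032]
contact_force: [2.1, -1.5, 4.2]
grip_width: 0.0003
grip_force: 0.0
```

```bash
python3 -c "
from h import *
s=status.read_state();print(s['qpos'],s['eef_pos'],s['tcp_rot'])"
```

```text
[-1.55405471  0.41375439  0.77107354  0.43690426 -0.62202289  1.8610394
  0.02895753] [0.19329491 0.6852442  0.91943305] [ 0.14649888  0.9542406   0.25876424 -0.03168641]
```

Commanding an unreachable pose tilts the tool outward: it now points 30° off vertical. Next I'll check whether the tilt persists as the new commanded pose.

play_rows(
  series=[
    [[0,0,0],0,0],
    [[0,0.0,0.05],0,0],
    [[0,0.0,0.05],0,0],
  ],
)

```text
time: 2.1
eef_pos: [0.1955, 0.7294, 0.841]
tcp_rot: [0.15, 0.96, 0.233, -0.035]
contact_force: [-1.2, -0.6, 0.7]
grip_width: 0.0001
grip_force: 0.0
```

```bash
python3 -c "
from h import *
s=status.read_state();print(s['qpos'],s['eef_pos'],s['tcp_rot'])"
```

```text
[-1.64059951  0.42571276  0.78021908  0.64055624 -0.56155007  1.7219968
  0.07301907] [0.1955404  0.72941076 0.84101703] [ 0.15043629  0.9601052   0.23308046 -0.0352197 ]
```

The tilt persists, so I can stretch again to get nearer horizontal. A helper will convert world shifts to tool axes.

```bash
cat > st.py <<'E'
from h import *; import sys
from scipy.spatial.transform import Rotation as Ro
s=status.read_state(); R=Ro.from_quat(s['tcp_rot']).as_matrix()
print('t',round(s['time'],2),'p',s['eef_pos'].round(4) if hasattr(s['eef_pos'],'round') else s['eef_pos'],'q',np.round(s['qpos'],2)); print('tool x,y,z:',R.T.round(2).tolist(),'F',np.round(s['contact_force'],1))
for a in sys.argv[1:]:
    w=np.array(eval(a)); print(a,'->',(R.T@w).round(3).tolist())
E
python3 st.py
```

```text
t 2.1 p [0.1955 0.7294 0.841 ] q [-1.64  0.43  0.78  0.64 -0.56  1.72  0.07]
tool x,y,z: [[-0.95, 0.27, 0.14], [0.31, 0.85, 0.44], [0.0, 0.46, -0.89]] F [-1.2 -0.6  0.7]
```

play_rows(
  series=[
    [[0.008,0.026,-0.053],0,0],
    [[0.016,0.052,-0.106],0,0],
    [[0.024,0.078,-0.16],0,0],
    [[0.032,0.105,-0.213],0,0],
    [[0.04,0.13,-0.267],0,0],
    [[0.048,0.157,-0.32],0,0],
  ],
)

```text
time: 2.85
eef_pos: [0.2062, 0.7689, 0.9312]
tcp_rot: [0.152, 0.937, 0.314, -0.029]
contact_force: [-1.6, -0.7, 0.1]
grip_width: 0.0004
grip_force: 0.0
```

```bash
python3 st.py [0,0,.06]
```

```text
t 2.85 p [0.2062 0.7689 0.9312] q [-1.39  0.58  1.    0.11 -1.04  1.86 -0.09]
tool x,y,z: [[-0.95, 0.27, 0.15], [0.3, 0.76, 0.58], [0.04, 0.6, -0.8]] F [-1.6 -0.7  0.1]
[0,0,.06] -> [0.009, 0.035, -0.048]
```

```bash
python3 - <<'E'
from h import *
for n in('top','side'):
    c=load(n); d=c['depth']; v,u=np.mgrid[:384,:512]
    P=np.stack([(u-c['cx'])/c['fx']*d,(v-c['cy'])/c['fy']*d,d],-1)@c['T'][:3,:3].T+c['T'][:3,3]
    P=P[d>0]
    for lo,hi in((.25,.5),(.5,.7),(.7,1.0)):
        Q=P[(P[:,2]>lo)&(P[:,2]<hi)&(P[:,0]>.55)]
        for y0 in np.arange(-.8,1.4,.2):
            q=Q[(Q[:,1]>=y0)&(Q[:,1]<y0+.2)]
            if len(q)>10: print(n,(lo,hi),round(y0,1),len(q),'xmin',np.percentile(q[:,0],[1,50]).round(2))
E
```

```text
top (0.25, 0.5) -0.8 3654 xmin [0.62 0.94]
top (0.25, 0.5) -0.6 5131 xmin [0.58 0.94]
top (0.25, 0.5) -0.4 5753 xmin [0.55 0.92]
top (0.25, 0.5) -0.2 5721 xmin [0.55 0.93]
top (0.25, 0.5) -0.0 4611 xmin [0.84 0.94]
top (0.25, 0.5) 0.2 7644 xmin [0.57 0.86]
top (0.25, 0.5) 0.4 6678 xmin [0.57 0.88]
top (0.25, 0.5) 0.6 3870 xmin [0.77 0.91]
top (0.25, 0.5) 0.8 17 xmin [0.93 0.94]
top (0.5, 0.7) -0.0 31 xmin [0.89 0.89]
top (0.5, 0.7) 0.2 87 xmin [0.89 0.89]
top (0.5, 0.7) 0.4 58 xmin [0.89 0.89]
top (0.5, 0.7) 0.6 20 xmin [0.89 0.89]
side (0.25, 0.5) -0.8 2358 xmin [0.65 0.94]
side (0.25, 0.5) -0.6 2556 xmin [0.57 0.94]
side (0.25, 0.5) -0.4 566 xmin [0.55 0.89]
side (0.25, 0.5) -0.2 1311 xmin [0.9  0.94]
side (0.25, 0.5) -0.0 3420 xmin [0.84 0.93]
side (0.25, 0.5) 0.2 5101 xmin [0.57 0.87]
side (0.25, 0.5) 0.4 3539 xmin [0.56 0.62]
side (0.25, 0.5) 0.6 1365 xmin [0.55 0.61]
side (0.5, 0.7) -0.8 1170 xmin [0.93 0.94]
side (0.5, 0.7) -0.6 1696 xmin [0.87 0.93]
side (0.5, 0.7) -0.4 1601 xmin [0.91 0.93]
side (0.5, 0.7) -0.0 645 xmin [0.89 0.94]
side (0.5, 0.7) 0.2 904 xmin [0.89 0.89]
side (0.5, 0.7) 0.4 4626 xmin [0.88 0.89]
side (0.5, 0.7) 0.6 761 xmin [0.89 0.89]
side (0.7, 1.0) 0.2 150 xmin [0.89 0.89]
side (0.7, 1.0) 0.4 639 xmin [0.89 0.89]
```

play_rows(
  series=[
    [[-0.009,-0.035,0.048],0,0],
    [[-0.018,-0.07,0.096],0,0],
    [[-0.027,-0.105,0.144],0,0],
    [[-0.036,-0.14,0.192],0,0],
    [[-0.045,-0.175,0.24],0,0],
    [[-0.045,-0.175,0.24],0,0],
  ],
)

```text
time: 3.6
eef_pos: [0.1962, 0.771, 0.6334]
tcp_rot: [0.146, 0.936, 0.317, -0.036]
contact_force: [0.2, 1.7, 0.9]
grip_width: 0.0004
grip_force: 0.0
```

```bash
python3 st.py [0,0,.06] [.042,.042,0] [.042,-.042,0]
```

```text
t 3.6 p [0.1962 0.771  0.6334] q [-2.08  0.41  1.19  1.41 -0.79  1.05  0.45]
tool x,y,z: [[-0.95, 0.25, 0.16], [0.3, 0.76, 0.58], [0.03, 0.6, -0.8]] F [0.2 1.7 0.9]
[0,0,.06] -> [0.01, 0.035, -0.048]
[.042,.042,0] -> [-0.03, 0.044, 0.026]
[.042,-.042,0] -> [-0.051, -0.019, -0.024]
```

play_rows(
  series=[
    [[0,0.04,0.03],0,0],
    [[0,0.08,0.06],0,0],
    [[0,0.12,0.09],0,0],
    [[0,0.16,0.12],0,0],
    [[0,0.2,0.15],0,0],
  ],
)

```text
time: 4.22
eef_pos: [0.2608, 1.0133, 0.6317]
tcp_rot: [0.145, 0.936, 0.317, -0.036]
contact_force: [-0.8, 1.1, 1.0]
grip_width: 0.0001
grip_force: 0.0
```

```bash
python3 st.py [0,0,.05] [.012,.048,0]
```

```text
t 4.22 p [0.2608 1.0133 0.6317] q [-1.57  0.82  0.97  0.61 -0.99  1.32  0.2 ]
tool x,y,z: [[-0.96, 0.25, 0.16], [0.3, 0.76, 0.58], [0.02, 0.6, -0.8]] F [-0.8  1.1  1. ]
[0,0,.05] -> [0.008, 0.029, -0.04]
[.012,.048,0] -> [0.001, 0.04, 0.029]
```

play_rows(
  series=[
    [[0,0.04,0.03],0,0],
    [[0,0.08,0.06],0,0],
    [[0,0.12,0.09],0,0],
    [[0,0.16,0.12],0,0],
    [[0,0.2,0.15],0,0],
    [[0,0.24,0.18],0,0],
    [[0,0.28,0.21],0,0],
  ],
)

```text
time: 5.1
eef_pos: [0.2921, 1.1283, 0.5481]
tcp_rot: [0.149, 0.928, 0.341, -0.03]
contact_force: [-0.6, -0.4, 0.3]
grip_width: 0.0007
grip_force: 0.0
```

```bash
python3 st.py [0,0,.05] [.012,.048,0]
```

```text
t 5.1 p [0.2921 1.1283 0.5481] q [-1.37  1.08  0.94  0.11 -1.05  1.32 -0.03]
tool x,y,z: [[-0.95, 0.26, 0.16], [0.3, 0.72, 0.62], [0.05, 0.64, -0.77]] F [-0.6 -0.4  0.3]
[0,0,.05] -> [0.008, 0.031, -0.038]
[.012,.048,0] -> [0.001, 0.038, 0.031]
```

play_rows(
  series=[
    [[0.008,0.06,-0.01],0,0],
    [[0.016,0.12,-0.02],0,0],
    [[0.024,0.18,-0.03],0,0],
    [[0.032,0.24,-0.04],0,0],
    [[0.04,0.3,-0.05],0,0],
    [[0.048,0.36,-0.06],0,0],
  ],
)

```text
time: 5.85
eef_pos: [0.2814, 1.1093, 0.619]
tcp_rot: [0.149, 0.918, 0.366, -0.026]
contact_force: [0.1, -0.0, -0.7]
grip_width: 0.0003
grip_force: 0.0
```

```bash
python3 st.py [0,0,.05] [.012,.048,0]
```

```text
t 5.85 p [0.2814 1.1093 0.619 ] q [-1.38  1.01  0.95  0.11 -1.04  1.32 -0.05]
tool x,y,z: [[-0.95, 0.26, 0.16], [0.29, 0.69, 0.66], [0.06, 0.68, -0.73]] F [ 0.1 -0.  -0.7]
[0,0,.05] -> [0.008, 0.033, -0.037]
[.012,.048,0] -> [0.001, 0.037, 0.033]
```

play_rows(
  series=[
    [[0.01,0.04,-0.044],0,0],
    [[0.02,0.08,-0.088],0,0],
    [[0.03,0.12,-0.132],0,0],
    [[0.04,0.16,-0.176],0,0],
    [[0.05,0.2,-0.22],0,0],
    [[0.06,0.24,-0.264],0,0],
    [[0.07,0.28,-0.308],0,0],
    [[0.08,0.32,-0.352],0,0],
    [[0.09,0.36,-0.4],0,0],
    [[0.1,0.4,-0.44],0,0],
  ],
)

```text
time: 7.1
eef_pos: [0.2302, 0.9429, 0.858]
tcp_rot: [0.149, 0.908, 0.39, -0.025]
contact_force: [0.1, 0.2, 0.4]
grip_width: 0.0008
grip_force: 0.0
```

```bash
python3 st.py [0,0,.05] [.012,.048,0]
```

```text
t 7.1 p [0.2302 0.9429 0.858 ] q [-1.4   0.74  1.    0.11 -1.04  1.54 -0.08]
tool x,y,z: [[-0.95, 0.25, 0.16], [0.29, 0.65, 0.7], [0.07, 0.72, -0.69]] F [0.1 0.2 0.4]
[0,0,.05] -> [0.008, 0.035, -0.035]
[.012,.048,0] -> [0.001, 0.035, 0.035]
```

The tilt is 46° but it points toward +y. I'll move in front of the screen, still high, and stretch upward there to swing it toward +x.

play_rows(
  series=[
    [[-0.03,-0.03,-0.03],0,0],
    [[-0.065,-0.065,-0.065],0,0],
    [[-0.1,-0.1,-0.1],0,0],
    [[-0.135,-0.135,-0.135],0,0],
    [[-0.17,-0.17,-0.17],0,0],
    [[-0.205,-0.205,-0.205],0,0],
    [[-0.24,-0.24,-0.24],0,0],
    [[-0.275,-0.275,-0.275],0,0],
    [[-0.31,-0.31,-0.31],0,0],
    [[-0.345,-0.345,-0.345],0,0],
  ],
)

```text
time: 8.35
eef_pos: [0.4298, 0.3981, 0.8003]
tcp_rot: [0.149, 0.908, 0.39, -0.026]
contact_force: [0.7, 0.4, -0.0]
grip_width: 0.0006
grip_force: 0.0
```

```bash
python3 st.py [0,0,.05]
```

```text
t 8.35 p [0.4298 0.3981 0.8003] q [-1.93 -0.18  1.17  1.39 -0.38  1.22  0.55]
tool x,y,z: [[-0.95, 0.25, 0.16], [0.29, 0.65, 0.7], [0.07, 0.72, -0.69]] F [ 0.7  0.4 -0. ]
[0,0,.05] -> [0.008, 0.035, -0.035]
```

play_rows(
  series=[
    [[-0.03,-0.035,-0.035],0,0],
    [[-0.06,-0.07,-0.07],0,0],
    [[-0.09,-0.105,-0.105],0,0],
    [[-0.12,-0.145,-0.14],0,0],
    [[-0.15,-0.18,-0.175],0,0],
    [[-0.18,-0.22,-0.21],0,0],
    [[-0.22,-0.26,-0.245],0,0],
  ],
)

```text
time: 9.22
eef_pos: [0.4816, 0.0424, 0.7559]
tcp_rot: [0.158, 0.908, 0.387, -0.006]
contact_force: [-0.1, 0.5, 0.3]
grip_width: -0.0001
grip_force: 0.0
```

```bash
python3 st.py [0,0,.05]
```

```text
t 9.22 p [0.4816 0.0424 0.7559] q [-1.49 -0.35  1.29  1.44 -0.41  1.52  1.02]
tool x,y,z: [[-0.95, 0.28, 0.13], [0.29, 0.65, 0.7], [0.11, 0.71, -0.7]] F [-0.1  0.5  0.3]
[0,0,.05] -> [0.007, 0.035, -0.035]
```

play_rows(
  series=[
    [[0.008,0.04,-0.042],0,0],
    [[0.016,0.08,-0.084],0,0],
    [[0.024,0.12,-0.126],0,0],
    [[0.032,0.16,-0.168],0,0],
    [[0.04,0.2,-0.21],0,0],
    [[0.048,0.24,-0.252],0,0],
    [[0.056,0.28,-0.294],0,0],
    [[0.064,0.32,-0.336],0,0],
  ],
)

```text
time: 10.22
eef_pos: [0.4499, 0.0949, 1.0162]
tcp_rot: [0.164, 0.894, 0.417, 0.014]
contact_force: [-0.6, -0.2, 0.2]
grip_width: 0.0006
grip_force: 0.0
```

```bash
python3 st.py [0,0,.05]
```

```text
t 10.22 p [0.4499 0.0949 1.0162] q [-1.95 -0.35  1.29  0.71 -0.25  1.86  0.49]
tool x,y,z: [[-0.95, 0.31, 0.11], [0.28, 0.6, 0.75], [0.16, 0.74, -0.65]] F [-0.6 -0.2  0.2]
[0,0,.05] -> [0.006, 0.038, -0.033]
```

```bash
cat > kin.py <<'E'
import numpy as np
from scipy.optimize import least_squares
from scipy.spatial.transform import Rotation as Ro
lo=np.array([-2.57,-.35,-1.29,.11,-1.05,.11,-2.63]);hi=np.array([2.57,1.97,1.29,2.56,4.19,1.86,2.63])
D=[([-1.386,.6,-.003,1.6,.002,.943,-.08],[.188,.7,.237],[.131,.991,-.001,0]),
([-1.55405471,.41375439,.77107354,.43690426,-.62202289,1.8610394,.02895753],[.19329491,.6852442,.91943305],[.14649888,.9542406,.25876424,-.03168641]),
([-1.64059951,.42571276,.78021908,.64055624,-.56155007,1.7219968,.07301907],[.1955404,.72941076,.84101703],[.15043629,.9601052,.23308046,-.0352197]),
([-1.39,.58,1.,.11,-1.04,1.86,-.09],[.2062,.7689,.9312],[.152,.937,.314,-.029]),
([-2.08,.41,1.19,1.41,-.79,1.05,.45],[.1962,.771,.6334],[.146,.936,.317,-.036]),
([-1.57,.82,.97,.61,-.99,1.32,.2],[.2608,1.0133,.6317],[.145,.936,.317,-.036]),
([-1.37,1.08,.94,.11,-1.05,1.32,-.03],[.2921,1.1283,.5481],[.149,.928,.341,-.03]),
([-1.93,-.18,1.17,1.39,-.38,1.22,.55],[.4298,.3981,.8003],[.149,.908,.39,-.026]),
([-1.49,-.35,1.29,1.44,-.41,1.52,1.02],[.4816,.0424,.7559],[.158,.908,.387,-.006]),
([-1.95,-.35,1.29,.71,-.25,1.86,.49],[.4499,.0949,1.0162],[.164,.894,.417,.014])]
# general product of exponentials: fixed axes z,y,z,y,z,y,z with signs; base yaw, tool spin, lengths, elbow/wrist offsets
def fk(q,S,P):
    d1,d3,d5,d7,ax,ay,bx,cx,b0,t0=P
    q=np.asarray(q)*S; E=Ro.from_euler
    R=E('z',b0+q[0]); p=R.apply([ax,ay,d1]); R=R*E('y',q[1])*E('z',q[2]); p=p+R.apply([bx,0,d3]); R=R*E('y',q[3])
    p=p+R.apply([-bx,0,0]); R=R*E('z',q[4]); p=p+R.apply([0,0,d5]); R=R*E('y',q[5]); p=p+R.apply([cx,0,0]); R=R*E('z',t0+q[6]); p=p+R.apply([0,0,d7]); return p,R
if __name__=='__main__':
    import itertools
    best=[]
    def res(P,S):
        r=[]
        for q,p,o in D:
            a,R=fk(q,S,P); r+=list(a-p)+list(.3*(R.inv()*Ro.from_quat(o)).as_rotvec())
        return r
    for s in itertools.product([1,-1],repeat=4):
        S=np.array([s[0],1,s[1],1,s[2],1,s[3]])
        for b0 in(0,1.57,3.14,-1.57):
          for t0 in (0,1.57,3.14,-1.57):
            f=least_squares(res,[.36,.42,.4,.25,0,0,0,0,b0,t0],args=(S,),max_nfev=60); best.append((f.cost,S.tolist(),f.x.tolist()))
    best.sort(key=lambda b:b[0])
    for b in best[:2]: print(b[0],b[1],np.round(b[2],4))
    np.savez('kin.npz',S=best[0][1],P=best[0][2])
E
python3 kin.py
```

```text
0.0005026503792259818 [-1, 1, -1, 1, -1, 1, -1] [ 2.6680e-01  6.4190e-01  4.4030e-01  2.8830e-01 -2.0000e-04 -4.3500e-02
 -1.0300e-02 -1.4500e-02  6.2802e+00  7.8508e+00]
0.0005026503792259873 [-1, 1, -1, 1, -1, 1, -1] [ 2.6680e-01  6.4190e-01  4.4030e-01  2.8830e-01 -2.0000e-04 -4.3500e-02
 -1.0300e-02 -1.4500e-02 -3.0000e-03  1.5676e+00]
```

```bash
cat > sim.py <<'E'
from kin import *
K=np.load('kin.npz');S,P=K['S'],K['P']; V=.7*np.array([2.22,2.22,3.01,3.01,3.14,3.14,3.14])/8
F=lambda q:fk(q,S,P)
def call(q,rows,w=.3,lam=.02):
    """rows: list of (tool shift, spin)"""
    p0,R0=F(q); pc,Rc=p0,R0
    for sh,sp in rows:
        pg=p0+R0.apply(sh); Rg=R0*Ro.from_euler('z',sp)
        pp,Rp=F(q); d=pg-pp; d*=min(1,.0625/(np.linalg.norm(d)+1e-9)); r=(Rp.inv()*Rg).as_rotvec(); r*=min(1,.187/(np.linalg.norm(r)+1e-9))
        pt_,Rt=pp+d,Rp*Ro.from_rotvec(r)
        def e(x):
            a,R=F(x); return np.r_[a-pt_,w*(R.inv()*Rt).as_rotvec(),lam*(x-q)]
        l=np.maximum(lo,q-V)-1e-6;h=np.minimum(hi,q+V)+1e-6
        q=least_squares(e,np.clip(q,l+1e-7,h-1e-7),bounds=(l,h),max_nfev=12).x
    return q
def show(q):
    p,R=F(q); z=R.as_matrix()[:,2]; return p.round(3),'tilt',round(np.degrees(np.arccos(-z[2]))),'az',round(np.degrees(np.arctan2(z[1],z[0]))),q.round(2)
if __name__=='__main__':
    for w in(.1,.3,1.):
        q=np.array(D[0][0]);q=call(q,[([0,0,-.06],0),([0,0,-.12],0)],w);q=call(q,[([0,0,-.06*i],0) for i in range(1,11)],w);print(w,show(q))
        q=call(np.array(D[8][0]),[([.008*i,.04*i,-.042*i],0) for i in range(1,9)],w);print(' ',show(q))
    # feasibility of goal
    for az in(-20,7,30,50):
      for tilt in(35,50,65):
        r=[]
        for z in(.07,.22):
          zt=np.radians(tilt);a=np.radians(az)
          # tool y horizontal
          Z=np.array([np.sin(zt)*np.cos(a),np.sin(zt)*np.sin(a),-np.cos(zt)]);Y=np.array([-np.sin(a),np.cos(a),0])
          b=1
          for sg in(1,-1):
           Rt=Ro.from_matrix(np.c_[np.cross(sg*Y,Z),sg*Y,Z])
           for k in range(6):
            x0=np.random.default_rng(k).uniform(lo,hi)
            f=least_squares(lambda x:np.r_[F(x)[0]-[.45,.06,z],.3*(F(x)[1].inv()*Rt).as_rotvec()],x0,bounds=(lo,hi));b=min(b,f.cost)
          r.append(b)
        print(az,tilt,['%.1e'%x for x in r])
E
python3 sim.py
```

```text
0.1 (array([0.174, 0.69 , 0.949]), 'tilt', 32, 'az', 77, array([-1.45,  0.41,  0.19,  0.31, -0.1 ,  1.86, -0.04]))
  (array([0.478, 0.034, 1.207]), 'tilt', 72, 'az', 55, array([-2.35, -0.35,  1.29,  0.11,  0.22,  1.83,  0.42]))
0.3 (array([0.168, 0.668, 0.82 ]), 'tilt', 15, 'az', 76, array([-1.51,  0.36,  0.24,  0.67, -0.1 ,  1.86, -0.02]))
  (array([0.445, 0.068, 1.087]), 'tilt', 56, 'az', 70, array([-1.97, -0.35,  1.29,  0.56, -0.22,  1.86,  0.45]))
1.0 (array([0.162, 0.642, 0.712]), 'tilt', 2, 'az', 76, array([-1.51,  0.36,  0.21,  0.9 , -0.08,  1.86, -0.02]))
  (array([0.443, 0.102, 1.   ]), 'tilt', 47, 'az', 80, array([-1.91, -0.35,  1.25,  0.79, -0.24,  1.86,  0.51]))
-20 35 ['2.6e-16', '7.9e-21']
-20 50 ['5.6e-04', '1.7e-05']
-20 65 ['1.4e-03', '8.6e-04']
7 35 ['1.9e-04', '5.3e-16']
7 50 ['2.5e-03', '5.2e-04']
7 65 ['6.4e-03', '3.6e-03']
30 35 ['5.8e-06', '1.1e-15']
30 50 ['7.4e-04', '4.9e-05']
30 65 ['1.4e-03', '1.1e-03']
50 35 ['3.0e-19', '1.5e-17']
50 50 ['3.6e-28', '1.2e-15']
50 65 ['1.8e-21', '2.9e-03']
```

```bash
cat > try.py <<'E'
from sim import *
import sys
from rig import status
q0=np.array(status.read_state()['qpos']); print(show(q0))
def world(q,d,n,w):
    R=F(q)[1]; t=R.inv().apply(d); return call(q,[(t*(i+1)/n,0) for i in range(n)],w)
for w in(.15,.4):
  for tgt in([.35,-.4,.8],[.5,-.3,.7],[.3,-.5,.7]):
    d=np.array(tgt)-F(q0)[0]; n=int(np.linalg.norm(d)/.06)+2
    q=world(q0,d,n,w); print(w,tgt,show(q))
    for k in range(2):
        q=world(q,[0,0,.5],9,w); print('   up',show(q))
E
python3 try.py
```

```text
(array([0.447, 0.102, 1.025]), 'tilt', 49, 'az', 77, array([-1.95, -0.35,  1.29,  0.71, -0.25,  1.86,  0.49]))
0.15 [0.35, -0.4, 0.8] (array([ 0.341, -0.362,  0.801]), 'tilt', 40, 'az', 27, array([-0.7 , -0.35,  1.29,  1.28, -0.27,  1.62,  1.54]))
   up (array([ 0.339, -0.349,  1.233]), 'tilt', 76, 'az', 2, array([-1.48, -0.34,  1.28,  0.11,  0.25,  1.73,  1.08]))
   up (array([ 0.325, -0.322,  1.528]), 'tilt', 138, 'az', -18, array([-1.8 , -0.28,  1.29,  0.11,  0.57,  0.54,  0.97]))
0.15 [0.5, -0.3, 0.7] (array([ 0.48 , -0.269,  0.709]), 'tilt', 43, 'az', 31, array([-0.93, -0.35,  1.29,  1.54, -0.28,  1.25,  1.42]))
   up (array([ 0.471, -0.258,  1.172]), 'tilt', 64, 'az', 11, array([-1.93, -0.35,  1.29,  0.11,  0.57,  1.84,  0.95]))
   up (array([ 0.451, -0.239,  1.49 ]), 'tilt', 128, 'az', -6, array([-2.12, -0.3 ,  1.29,  0.11,  0.77,  0.67,  0.85]))
0.15 [0.3, -0.5, 0.7] (array([ 0.296, -0.437,  0.715]), 'tilt', 34, 'az', 10, array([-0.54, -0.35,  1.29,  1.45, -0.14,  1.44,  1.73]))
   up (array([ 0.295, -0.427,  1.168]), 'tilt', 63, 'az', -13, array([-1.39, -0.35,  1.29,  0.15, 
[... 567 characters left out ...]
0.743]), 'tilt', 47, 'az', 71, array([-1.  , -0.35,  1.29,  1.48, -0.49,  1.69,  1.37]))
   up (array([ 0.405, -0.063,  1.039]), 'tilt', 54, 'az', 62, array([-1.41, -0.35,  1.19,  0.77, -0.42,  1.86,  0.72]))
   up (array([0.378, 0.015, 1.161]), 'tilt', 63, 'az', 58, array([-1.76, -0.33,  1.02,  0.42, -0.09,  1.86,  0.4 ]))
0.4 [0.3, -0.5, 0.7] (array([ 0.286, -0.239,  0.714]), 'tilt', 46, 'az', 69, array([-0.68, -0.35,  1.29,  1.54, -0.47,  1.86,  1.63]))
   up (array([ 0.352, -0.122,  0.968]), 'tilt', 51, 'az', 59, array([-0.96, -0.35,  1.06,  1.01, -0.52,  1.86,  0.97]))
   up (array([ 0.35 , -0.03 ,  1.135]), 'tilt', 60, 'az', 55, array([-1.49, -0.35,  0.9 ,  0.53, -0.15,  1.86,  0.48]))
```

play_rows(
  series=[
    [[-0.008,-0.05,-0.025],0,0],
    [[-0.016,-0.1,-0.05],0,0],
    [[-0.024,-0.15,-0.075],0,0],
    [[-0.032,-0.2,-0.1],0,0],
    [[-0.04,-0.25,-0.125],0,0],
    [[-0.05,-0.3,-0.15],0,0],
    [[-0.058,-0.35,-0.175],0,0],
    [[-0.066,-0.4,-0.2],0,0],
    [[-0.075,-0.45,-0.225],0,0],
    [[-0.084,-0.49,-0.246],0,0],
  ],
)

```text
time: 11.48
eef_pos: [0.3294, -0.1753, 0.779]
tcp_rot: [0.176, 0.895, 0.409, 0.039]
contact_force: [-0.3, 0.0, -0.2]
grip_width: 0.0005
grip_force: 0.0
```

```bash
python3 st.py [-.15,-.5,-.1] [0,0,.5]; python3 try.py|head -1
```

```text
t 11.47 p [ 0.3294 -0.1753  0.779 ] q [-0.9  -0.35  1.29  1.41 -0.54  1.86  1.4 ]
tool x,y,z: [[-0.93, 0.35, 0.07], [0.28, 0.6, 0.74], [0.21, 0.72, -0.66]] F [-0.3  0.  -0.2]
[-.15,-.5,-.1] -> [-0.041, -0.419, -0.324]
[0,0,.5] -> [0.037, 0.372, -0.332]
(array([ 0.349, -0.18 ,  0.778]), 'tilt', 48, 'az', 73, array([-0.9 , -0.35,  1.29,  1.41, -0.54,  1.86,  1.4 ]))
```

```bash
cat > plan.py <<'E'
from sim import *
from try_ import world
import time
E
cat > search.py <<'E'
from sim import *
from rig import status
import itertools,time
q0=np.array(status.read_state()['qpos'])
def world(q,d,w,n=None):
    d=np.array(d);n=n or max(2,min(10,int(np.linalg.norm(d)/.06)+1)); t=F(q)[1].inv().apply(d)
    return call(q,[(t*(i+1)/n,0) for i in range(n)],w),n
def cost(q):
    z=F(q)[1].as_matrix()[:,2]; a=np.radians(30);t=np.radians(42)
    return np.degrees(np.arccos(np.clip(z@[np.sin(t)*np.cos(a),np.sin(t)*np.sin(a),-np.cos(t)],-1,1)))
dirs=[np.array(d)/np.linalg.norm(d)*.55 for d in itertools.product([-1,0,1],repeat=3) if any(d)]
beam=[(cost(q0),q0,[])]; t0=time.time()
for dep in range(4):
    new=[]
    for c,q,h in beam:
        for d in dirs:
            e=F(q)[0]+d
            if e[2]<.5: continue
            r,n=world(q,d,.5); p=F(r)[0]
            if p[2]<.55 or p[0]>.65 or abs(p[1])>1.1 or p[0]<.0: continue
            new.append((cost(r),r,h+[(d.round(2).tolist(),n)]))
    new.sort(key=lambda b:b[0]); 
    beam=[]
    for b in new:
        if all(np.linalg.norm(b[1]-o[1])>.3 for o in beam): beam.append(b)
        if len(beam)>=5: break
    for b in beam[:3]: print(dep,round(b[0]),show(b[1]),b[2])
    print(time.time()-t0,flush=True)
E
timeout 400 python3 search.py
```

```text
0 26 (array([ 0.189, -0.267,  0.635]), 'tilt', 46, 'az', 67, array([-0.4 , -0.35,  1.29,  1.72, -0.4 ,  1.86,  1.91])) [([-0.39, -0.39, 0.0], 10)]
0 26 (array([ 0.285, -0.244,  0.721]), 'tilt', 46, 'az', 67, array([-0.66, -0.35,  1.29,  1.52, -0.48,  1.86,  1.62])) [([0.0, -0.55, 0.0], 10)]
0 26 (array([ 0.372, -0.184,  0.856]), 'tilt', 49, 'az', 65, array([-0.97, -0.35,  1.29,  1.22, -0.55,  1.86,  1.25])) [([0.0, -0.39, 0.39], 10)]
1.1228258609771729
1 20 (array([ 0.263, -0.283,  0.736]), 'tilt', 44, 'az', 59, array([-0.58, -0.35,  1.29,  1.47, -0.45,  1.86,  1.67])) [([-0.39, -0.39, 0.0], 10), ([0.0, -0.39, 0.39], 10)]
1 20 (array([ 0.147, -0.299,  0.633]), 'tilt', 43, 'az', 60, array([-0.28, -0.35,  1.29,  1.7 , -0.35,  1.86,  2.  ])) [([-0.39, -0.39, 0.0], 10), ([-0.32, -0.32, 0.32], 10)]
1 21 (array([ 0.327, -0.248,  0.809]), 'tilt', 46, 'az', 59, array([-0.78, -0.35,  1.29,  1.31, -0.5 ,  1.86,  1.45])) [([0.0, -0.55, 0.0], 10), ([0.0, -0.39, 0.39], 10)]
7.52773904800415
2 14 (array([ 0.219, -0.321,  0.734]), 'tilt', 43, 'az', 50, array([-0.44, -0.35,  1.29,  1.47, -0.43,  1.8
[... 511 characters left out ...]

3 8 (array([ 0.177, -0.352,  0.742]), 'tilt', 43, 'az', 42, array([-0.32, -0.35,  1.29,  1.44, -0.42,  1.86,  1.86])) [([-0.39, -0.39, 0.0], 10), ([0.0, -0.39, 0.39], 10), ([-0.32, -0.32, 0.32], 10), ([-0.32, -0.32, 0.32], 10)]
3 8 (array([ 0.271, -0.326,  0.831]), 'tilt', 44, 'az', 42, array([-0.6 , -0.35,  1.29,  1.24, -0.44,  1.86,  1.56])) [([-0.39, -0.39, 0.0], 10), ([0.0, -0.39, 0.39], 10), ([-0.32, -0.32, 0.32], 10), ([0.0, -0.39, 0.39], 10)]
3 9 (array([ 0.072, -0.343,  0.649]), 'tilt', 40, 'az', 44, array([-0.06, -0.35,  1.29,  1.64, -0.33,  1.86,  2.15])) [([-0.39, -0.39, 0.0], 10), ([0.0, -0.39, 0.39], 10), ([-0.32, -0.32, 0.32], 10), ([-0.39, -0.39, 0.0], 10)]
19.531960010528564
```

play_rows(
  series=[
    [[-0.11,0.055,-0.54],0,0],
    [[-0.11,0.055,-0.54],0,0],
    [[-0.11,0.055,-0.54],0,0],
    [[-0.11,0.055,-0.54],0,0],
    [[-0.11,0.055,-0.54],0,0],
    [[-0.11,0.055,-0.54],0,0],
  ],
)

```text
time: 12.22
eef_pos: [0.3575, -0.1698, 0.8433]
tcp_rot: [0.189, 0.89, 0.408, 0.071]
contact_force: [0.3, 1.1, -0.5]
grip_width: 0.0004
grip_force: 0.0
```

play_rows(
  series=[
    [[-0.11,0.04,-0.54],0,0],
    [[-0.11,0.04,-0.54],0,0],
    [[-0.11,0.04,-0.54],0,0],
    [[-0.11,0.04,-0.54],0,0],
    [[-0.11,0.04,-0.54],0,0],
    [[-0.11,0.04,-0.54],0,0],
  ],
)

```text
time: 12.98
eef_pos: [0.3666, -0.1745, 0.8902]
tcp_rot: [0.203, 0.883, 0.411, 0.104]
contact_force: [0.4, 1.0, 1.4]
grip_width: 0.0005
grip_force: 0.0
```

```bash
python3 st.py [0,-.39,.39]; python3 try.py|head -1
```

```text
t 12.97 p [ 0.3666 -0.1745  0.8902] q [-1.02 -0.34  1.29  1.14 -0.55  1.86  1.18]
tool x,y,z: [[-0.9, 0.44, -0.02], [0.27, 0.58, 0.77], [0.35, 0.68, -0.64]] F [0.4 1.  1.4]
[0,-.39,.39] -> [-0.18, 0.073, -0.516]
(array([ 0.381, -0.177,  0.892]), 'tilt', 50, 'az', 63, array([-1.02, -0.34,  1.29,  1.14, -0.55,  1.86,  1.18]))
```

play_rows(
  series=[
    [[-0.15,-0.1,-0.52],0,0],
    [[-0.15,-0.1,-0.52],0,0],
    [[-0.15,-0.1,-0.52],0,0],
    [[-0.15,-0.1,-0.52],0,0],
    [[-0.15,-0.1,-0.52],0,0],
  ],
)

```text
time: 13.6
eef_pos: [0.3443, -0.2086, 0.8883]
tcp_rot: [0.216, 0.876, 0.408, 0.136]
contact_force: [-0.3, -0.7, -0.2]
grip_width: 0.0008
grip_force: 0.0
```

play_rows(
  series=[
    [[-0.18,-0.1,-0.52],0,0],
    [[-0.18,-0.1,-0.52],0,0],
    [[-0.18,-0.1,-0.52],0,0],
    [[-0.18,-0.1,-0.52],0,0],
    [[-0.18,-0.1,-0.52],0,0],
  ],
)

```text
time: 14.22
eef_pos: [0.3244, -0.236, 0.8924]
tcp_rot: [0.23, 0.87, 0.403, 0.166]
contact_force: [0.5, -0.6, 0.7]
grip_width: 0.0004
grip_force: 0.0
```

```bash
python3 st.py [0,-.39,.39] [-.1,-.5,.2]; python3 try.py|head -1
```

```text
t 14.22 p [ 0.3244 -0.236   0.8924] q [-0.81 -0.34  1.29  1.15 -0.58  1.86  1.31]
tool x,y,z: [[-0.84, 0.53, -0.1], [0.27, 0.57, 0.78], [0.47, 0.63, -0.62]] F [ 0.5 -0.6  0.7]
[0,-.39,.39] -> [-0.249, 0.081, -0.486]
[-.1,-.5,.2] -> [-0.204, -0.156, -0.484]
(array([ 0.339, -0.242,  0.894]), 'tilt', 52, 'az', 53, array([-0.81, -0.34,  1.29,  1.15, -0.58,  1.86,  1.31]))
```

play_rows(
  series=[
    [[-0.2,-0.15,-0.5],0,0],
    [[-0.2,-0.15,-0.5],0,0],
    [[-0.2,-0.15,-0.5],0,0],
    [[-0.2,-0.15,-0.5],0,0],
    [[-0.2,-0.15,-0.5],0,0],
  ],
)

```text
time: 14.85
eef_pos: [0.2971, -0.2648, 0.8861]
tcp_rot: [0.243, 0.865, 0.394, 0.194]
contact_force: [1.0, 0.6, 0.7]
grip_width: 0.0006
grip_force: 0.0
```

play_rows(
  series=[
    [[-0.22,-0.15,-0.5],0,0],
    [[-0.22,-0.15,-0.5],0,0],
    [[-0.22,-0.15,-0.5],0,0],
    [[-0.22,-0.15,-0.5],0,0],
    [[-0.22,-0.15,-0.5],0,0],
  ],
)

```text
time: 15.48
eef_pos: [0.274, -0.2875, 0.8873]
tcp_rot: [0.256, 0.859, 0.383, 0.221]
contact_force: [0.3, 0.9, -0.0]
grip_width: 0.0008
grip_force: 0.0
```

```bash
python3 st.py [0,-.39,.39] [-.1,-.5,.2]; cat > reach.py <<'E'
from sim import *
from rig import status
q=np.array(status.read_state()['qpos']); print(show(q)); R0=F(q)[1]
for sp in np.radians([-150,-120,-90,-60,-30,0,30,60,90,120]):
    Rt=R0*Ro.from_euler('z',sp); out=[]
    for p in([.38,-.02,.5],[.40,0.,.05],[.43,.04,.05],[.43,.04,.2]):
        b=(9,0)
        for k in range(8):
            x0=q if k==0 else np.random.default_rng(k).uniform(lo,hi)
            f=least_squares(lambda x:np.r_[F(x)[0]-p,.3*(F(x)[1].inv()*Rt).as_rotvec()],np.clip(x0,lo+1e-4,hi-1e-4),bounds=(lo,hi)); b=min(b,(f.cost,k))
        out.append('%.0e/%d'%b)
    M=Rt.as_matrix(); print(round(np.degrees(sp)),'tooly',M[:,1].round(2),out)
E
python3 reach.py
```

```text
t 15.47 p [ 0.274  -0.2875  0.8873] q [-0.61 -0.34  1.29  1.18 -0.6   1.86  1.43]
tool x,y,z: [[-0.77, 0.61, -0.18], [0.27, 0.57, 0.77], [0.58, 0.55, -0.61]] F [ 0.3  0.9 -0. ]
[0,-.39,.39] -> [-0.309, 0.077, -0.45]
[-.1,-.5,.2] -> [-0.264, -0.16, -0.452]
(array([ 0.287, -0.297,  0.888]), 'tilt', 53, 'az', 43, array([-0.61, -0.34,  1.29,  1.18, -0.6 ,  1.86,  1.43]))
-150 tooly [-0.62 -0.19 -0.76] ['3e-17/2', '2e-04/6', '1e-04/1', '1e-06/6']
-120 tooly [-0.8   0.24 -0.55] ['3e-14/2', '2e-04/0', '1e-04/6', '1e-06/6']
-90 tooly [-0.77  0.61 -0.19] ['3e-05/7', '2e-04/1', '1e-04/3', '1e-06/2']
-60 tooly [-0.53  0.82  0.23] ['2e-04/2', '2e-04/2', '1e-04/2', '1e-06/1']
-30 tooly [-0.15  0.8   0.58] ['7e-19/3', '2e-04/2', '1e-04/2', '1e-06/2']
0 tooly [0.27 0.58 0.77] ['5e-21/2', '2e-04/1', '1e-04/2', '1e-06/2']
30 tooly [0.62 0.19 0.76] ['2e-16/3', '2e-04/1', '1e-04/2', '1e-06/1']
60 tooly [ 0.8  -0.24  0.55] ['4e-16/3', '2e-04/2', '1e-04/2', '1e-06/2']
90 tooly [ 0.77 -0.61  0.19] ['7e-20/2', '2e-04/2', '1e-04/1', '5e-06/6']
120 tooly [ 0.53 -0.82 -0.23] ['2e-18/2', '2e-04/6', '2e-04/6', '1e-06/6']
```

```bash
cat > path.py <<'E'
from sim import *
from rig import status
import sys
q=np.array(status.read_state()['qpos'])
def pts(q):
    P2=P.copy(); P2[2]=P2[3]=P2[7]=0; el=fk(q,S,P2)[0]; P3=P.copy(); P3[3]=0; wr=fk(q,S,P3)[0]; return 'elbow',el.round(2),'wrist',wr.round(2)
print(show(q),pts(q))
off=np.array([-.012,.005,0])*0
def go(q,tgt,sp=0):
    p,R=F(q); d=R.inv().apply(np.array(tgt)-p); n=max(2,int(np.linalg.norm(d)/.05)+1,int(abs(sp)/.15)+1)
    while n>0:
        m=min(n,10); q=call(q,[(d*(i+1)/max(n,m),sp*(i+1)/max(n,m)) for i in range(m)],.5); n-=m
        p,R2=F(q); d=R2.inv().apply(np.array(tgt)-p); sp=0
    return q
if __name__=='__main__':
  for W in ([[.40,-.1,.6],[.40,.0,.3],[.40,.03,.055],[.447,.075,.06],[.447,.075,.22]],[[.45,-.1,.7],[.50,.0,.5],[.42,.02,.3],[.40,.03,.055],[.447,.075,.06],[.447,.075,.22]]):
    x=q
    for i,t in enumerate(W): x=go(x,t,.23 if i==0 else 0); print(t,*show(x),*pts(x))
E
python3 path.py
```

```text
(array([ 0.287, -0.297,  0.888]), 'tilt', 53, 'az', 43, array([-0.61, -0.34,  1.29,  1.18, -0.6 ,  1.86,  1.43])) ('elbow', array([-0.16, -0.15,  0.86]), 'wrist', array([ 0.12, -0.45,  1.06]))
[0.4, -0.1, 0.6] [ 0.4 -0.1  0.6] tilt 52 az 43 [-0.33 -0.31  0.75  2.01 -0.73  1.08  1.47] elbow [-0.18 -0.1   0.87] wrist [ 0.23 -0.26  0.78]
[0.4, 0.0, 0.3] [ 0.386 -0.013  0.355] tilt 49 az 44 [-1.1  -0.35  1.29  2.53 -1.05  0.43  1.94] elbow [-0.08 -0.21  0.86] wrist [ 0.23 -0.17  0.54]
[0.4, 0.03, 0.055] [0.384 0.012 0.335] tilt 46 az 45 [-1.22 -0.35  1.29  2.56 -1.05  0.32  1.87] elbow [-0.05 -0.22  0.86] wrist [ 0.24 -0.13  0.54]
[0.447, 0.075, 0.06] [0.402 0.06  0.329] tilt 43 az 44 [-1.44 -0.35  1.29  2.56 -1.05  0.15  1.71] elbow [-0.   -0.22  0.86] wrist [ 0.26 -0.08  0.54]
[0.447, 0.075, 0.22] [0.405 0.075 0.326] tilt 42 az 43 [-1.5  -0.33  1.29  2.56 -1.05  0.11  1.65] elbow [ 0.01 -0.21  0.87] wrist [ 0.26 -0.06  0.54]
[0.45, -0.1, 0.7] [ 0.45 -0.1   0.7 ] tilt 53 az 43 [-0.38 -0.25  0.75  1.76 -0.7   1.21  1.29] elbow [-0.14 -0.09  0.88] wrist [ 0.28 -0.26  0.88]
[0.5, 0.0, 0.5] [0.5   0.    0.501] tilt 52 az 43 [-0.52 -0.1   0.77  2.16 -1.05  0.8   1.7 ] elbow [-0.05 -0.07  0.9 ] wrist [ 0.33 -0.16  0.68]
[0.42, 0.02, 0.3] [0.411 0.013 0.358] tilt 48 az 44 [-1.23 -0.35  1.29  2.51 -1.05  0.34  1.84] elbow [-0.05 -0.22  0.86] wrist [ 0.26 -0.14  0.55]
[0.4, 0.03, 0.055] [0.389 0.022 0.333] tilt 45 az 44 [-1.27 -0.35  1.29  2.56 -1.05  0.27  1.83] elbow [-0.04 -0.22  0.86] wrist [ 0.24 -0.12  0.54]
[0.447, 0.075, 0.06] [0.404 0.063 0.329] tilt 43 az 44 [-1.46 -0.35  1.29  2.56 -1.05  0.14  1.69] elbow [ 0.   -0.22  0.86] wrist [ 0.26 -0.07  0.54]
[0.447, 0.075, 0.22] [0.406 0.075 0.325] tilt 42 az 43 [-1.5  -0.32  1.29  2.56 -1.05  0.11  1.65] elbow [ 0.01 -0.21  0.87] wrist [ 0.26 -0.06  0.54]
```

```bash
cat > sol.py <<'E'
from path import *
R0=F(q)[1]*Ro.from_euler('z',.23)
def cands(p,Rt,n=25):
    out=[]
    for k in range(n):
        f=least_squares(lambda x:np.r_[F(x)[0]-p,.3*(F(x)[1].inv()*Rt).as_rotvec(),],np.random.default_rng(k).uniform(lo,hi),bounds=(lo,hi))
        if f.cost<4e-4 and all(np.linalg.norm(f.x-o)>.3 for o in out): out.append(f.x)
    return out
if __name__=='__main__':
  Rd=R0
  for tilt,az in((None,None),(40,43),(35,30),(40,0),(45,-40),(45,70)):
    if tilt:
        t,a=np.radians([tilt,az]); Z=np.array([np.sin(t)*np.cos(a),np.sin(t)*np.sin(a),-np.cos(t)]);Y=np.array([np.cos(t)*np.cos(a),np.cos(t)*np.sin(a),np.sin(t)]);Rd=Ro.from_matrix(np.c_[np.cross(Y,Z),Y,Z])
    for x in cands(np.array([.44,.065,.07]),Rd)[:6]: print(tilt,az,*show(x),*pts(x))
E
python3 sol.py|grep -v 1.43
```

```text
None None [0.452 0.061 0.069] tilt 52 az 46 [ 0.91  1.42 -1.28  2.56  2.67  0.83 -1.37] elbow [ 0.33 -0.53  0.37] wrist [ 0.29 -0.1   0.25]
40 43 [0.441 0.065 0.07 ] tilt 40 az 43 [ 0.77  1.22 -1.23  2.56  2.45  0.85 -1.47] elbow [ 0.38 -0.46  0.49] wrist [ 0.31 -0.06  0.29]
35 30 [0.448 0.064 0.071] tilt 34 az 32 [ 0.65  1.17 -1.27  2.56  2.27  1.01 -1.68] elbow [ 0.42 -0.4   0.52] wrist [ 0.31 -0.02  0.31]
45 -40 [0.443 0.067 0.07 ] tilt 45 az -41 [-0.94  0.86  0.37  2.56  2.17  0.62  2.63] elbow [0.31 0.36 0.69] wrist [0.29 0.2  0.27]
45 70 [0.44  0.065 0.07 ] tilt 45 az 70 [ 0.85  1.12 -1.01  2.38  2.6   0.16 -1.1 ] elbow [ 0.33 -0.47  0.55] wrist [ 0.37 -0.13  0.27]
45 70 [0.44  0.065 0.07 ] tilt 45 az 70 [ 0.73  0.98 -0.82  2.39  3.83  0.2  -2.37] elbow [ 0.35 -0.39  0.63] wrist [ 0.37 -0.13  0.27]
45 70 [0.44  0.065 0.07 ] tilt 45 az 70 [ 0.83  1.09 -0.98  2.38  2.83  0.14 -1.34] elbow [ 0.33 -0.45  0.57] wrist [ 0.37 -0.13  0.27]
45 70 [0.44  0.065 0.07 ] tilt 45 az 70 [ 0.81  1.06 -0.95  2.38  3.1   0.13 -1.62] elbow [ 0.33 -0.44  0.58] wrist [ 0.37 -0.13  0.27]
45 70 [0.44  0.065 0.07 ] tilt 45 az 70 [ 0.97  1.33 -1.29  2.39  1.89  0.44 -0.38] elbow [ 0.3  -0.54  0.42] wrist [ 0.37 -0.13  0.27]
```

```bash
cat > flip.py <<'E'
from path import *
def spin(q,tot):
    n=int(abs(tot)/.18)+1
    done=0
    while n>0:
        m=min(10,n); q=call(q,[([0,0,0],np.sign(tot)*.18*(i+1)) for i in range(m)],.5); n-=m
    return q
if __name__=='__main__':
  for W in([[.38,-.1,.6],[.36,.0,.38]],[[.38,-.1,.6],[.42,.05,.40]],[[.38,-.1,.6],[.38,-.05,.45]],):
    x=q
    for t in W: x=go(x,t); print(t,*show(x),*pts(x))
    for s in (4.4,-4.6):
        x=spin(x,s); print(' spin',s,*show(x),*pts(x))
    for t in([.40,.02,.3],[.40,.03,.055],[.447,.075,.06],[.447,.075,.22]): x=go(x,t); print(t,*show(x),*pts(x))
E
python3 flip.py
```

```text
(array([ 0.287, -0.297,  0.888]), 'tilt', 53, 'az', 43, array([-0.61, -0.34,  1.29,  1.18, -0.6 ,  1.86,  1.43])) ('elbow', array([-0.16, -0.15,  0.86]), 'wrist', array([ 0.12, -0.45,  1.06]))
[0.38, -0.1, 0.6] [ 0.38 -0.1   0.6 ] tilt 52 az 43 [-0.28 -0.33  0.72  2.03 -0.71  1.1   1.69] elbow [-0.2  -0.09  0.86] wrist [ 0.21 -0.26  0.78]
[0.36, 0.0, 0.38] [ 0.351 -0.006  0.395] tilt 51 az 44 [-0.64 -0.32  0.88  2.52 -1.05  0.58  2.11] elbow [-0.15 -0.15  0.87] wrist [ 0.19 -0.16  0.58]
 spin 4.4 [ 0.351 -0.007  0.395] tilt 51 az 44 [-0.63 -0.32  0.88  2.52 -1.05  0.59 -2.39] elbow [-0.15 -0.15  0.87] wrist [ 0.19 -0.16  0.58]
 spin -4.6 [ 0.351 -0.007  0.396] tilt 51 az 44 [-0.69 -0.35  0.9   2.51 -1.    0.55  2.23] elbow [-0.16 -0.17  0.86] wrist [ 0.19 -0.16  0.58]
[0.4, 0.02, 0.3] [0.392 0.011 0.345] tilt 47 az 45 [-1.21 -0.35  1.29  2.54 -1.05  0.34  2.28] elbow [-0.06 -0.22  0.86] wrist [ 0.24 -0.14  0.54]
[0.4, 0.03, 0.055] [0.389 0.027 0.332] tilt 44 az 45 [-1.29 -0.35  1.29  2.56 -1.03  0.26  2.21] elbow [-0.04 -0.22  0.86] wrist [ 0.25 -0.12  0.54]
[0.447, 0.075, 0.06] [0.4
[... 1934 characters left out ...]
 az 43 [-0.62 -0.35  0.93  2.36 -0.85  0.71  2.1 ] elbow [-0.17 -0.16  0.86] wrist [ 0.21 -0.21  0.63]
[0.4, 0.02, 0.3] [0.393 0.006 0.35 ] tilt 48 az 45 [-1.18 -0.35  1.29  2.53 -1.05  0.38  2.3 ] elbow [-0.06 -0.22  0.86] wrist [ 0.24 -0.15  0.54]
[0.4, 0.03, 0.055] [0.388 0.024 0.334] tilt 45 az 45 [-1.27 -0.35  1.29  2.56 -1.05  0.28  2.24] elbow [-0.04 -0.22  0.86] wrist [ 0.24 -0.12  0.54]
[0.447, 0.075, 0.06] [0.402 0.064 0.329] tilt 43 az 45 [-1.46 -0.35  1.29  2.56 -1.05  0.14  2.11] elbow [-0.   -0.22  0.86] wrist [ 0.26 -0.07  0.54]
[0.447, 0.075, 0.22] [0.405 0.076 0.326] tilt 42 az 43 [-1.5  -0.32  1.29  2.56 -1.05  0.11  2.06] elbow [ 0.01 -0.21  0.87] wrist [ 0.26 -0.06  0.54]
```

```bash
cat > flip2.py <<'E'
from flip import *
if __name__=='__main__':
  for W in([[.38,-.1,.6],[.42,.05,.40]],[[.38,-.1,.6],[.38,-.05,.45]],[[.45,-.1,.7],[.5,0,.55]]):
   for s1,s2 in((-3.5,4.),):
    x=q
    for t in W: x=go(x,t); print(t,*show(x),*pts(x))
    for s in (s1/2,s1/2,s2):
        x=spin(x,s); print(' spin',s,*show(x),*pts(x))
    for t in([.40,.02,.3],[.40,.03,.055],[.447,.075,.06],[.447,.075,.22]): x=go(x,t); print(t,*show(x),*pts(x))
E
python3 flip2.py|tail -n +2
```

```text
[0.38, -0.1, 0.6] [ 0.38 -0.1   0.6 ] tilt 52 az 43 [-0.28 -0.33  0.72  2.03 -0.71  1.1   1.69] elbow [-0.2  -0.09  0.86] wrist [ 0.21 -0.26  0.78]
[0.42, 0.05, 0.4] [0.409 0.044 0.422] tilt 50 az 43 [-0.81 -0.28  0.82  2.43 -1.05  0.46  1.91] elbow [-0.11 -0.16  0.87] wrist [ 0.25 -0.11  0.61]
 spin -1.75 [0.419 0.082 0.422] tilt 46 az 37 [-1.1  -0.35  0.79  2.44 -0.21  0.19  2.63] elbow [-0.08 -0.22  0.86] wrist [ 0.25 -0.04  0.62]
 spin -1.75 [0.42  0.11  0.394] tilt 48 az 31 [-1.34 -0.35  0.92  2.51  1.52  0.11  2.63] elbow [-0.02 -0.23  0.86] wrist [ 0.24 -0.    0.59]
 spin 4.0 [0.42  0.109 0.399] tilt 48 az 31 [-1.31 -0.35  0.89  2.5   1.26  0.11 -1.26] elbow [-0.03 -0.23  0.86] wrist [ 0.24 -0.    0.59]
[0.4, 0.02, 0.3] [0.422 0.055 0.338] tilt 44 az 27 [-1.47 -0.35  1.22  2.56  2.09  0.11 -1.93] elbow [ 0.   -0.23  0.86] wrist [ 0.24 -0.04  0.54]
[0.4, 0.03, 0.055] [0.424 0.048 0.328] tilt 43 az 26 [-1.51 -0.35  1.29  2.56  2.01  0.11 -1.82] elbow [ 0.01 -0.22  0.86] wrist [ 0.25 -0.04  0.54]
[0.447, 0.075, 0.06] [0.422 0.078 0.323] tilt 42 az 25 [-1.56 -0.27  1.29  2.56  2.1
[... 2146 characters left out ...]
 59 az 23 [-1.17 -0.35  0.85  2.29  1.04  0.11 -1.28] elbow [-0.06 -0.22  0.86] wrist [ 0.29 -0.03  0.67]
[0.4, 0.02, 0.3] [0.43  0.043 0.384] tilt 53 az 21 [-1.24 -0.35  0.95  2.56  2.42  0.2  -2.63] elbow [-0.05 -0.23  0.86] wrist [ 0.21 -0.04  0.56]
[0.4, 0.03, 0.055] [0.451 0.035 0.346] tilt 49 az 20 [-1.51 -0.35  1.29  2.56  2.5   0.22 -2.63] elbow [ 0.01 -0.22  0.86] wrist [ 0.25 -0.04  0.53]
[0.447, 0.075, 0.06] [0.444 0.059 0.337] tilt 47 az 20 [-1.55 -0.29  1.29  2.56  2.43  0.2  -2.63] elbow [ 0.02 -0.19  0.88] wrist [ 0.25 -0.01  0.54]
[0.447, 0.075, 0.22] [0.437 0.072 0.329] tilt 44 az 20 [-1.57 -0.24  1.29  2.56  2.39  0.17 -2.63] elbow [ 0.02 -0.16  0.88] wrist [0.25 0.   0.54]
```

```bash
nproc; cat > beam.py <<'E'
from path import *
import itertools,time,pickle
from multiprocessing import Pool
W=np.array([1,1,1,.7,.6,.7])
def zax(x): return F(x)[1].as_matrix()[:,2]
def goals():
    G=[];rng=np.random.default_rng(0)
    for k in range(400):
        t=np.radians(rng.uniform(22,50));a=np.radians(rng.uniform(-50,62));y=rng.uniform(.04,.13)
        Z=np.array([np.sin(t)*np.cos(a),np.sin(t)*np.sin(a),-np.cos(t)]); p=np.array([.455-.127*y,y,.07])
        f=least_squares(lambda x:np.r_[F(x)[0]-p,.3*(zax(x)-Z)],rng.uniform(lo,hi),bounds=(lo,hi),max_nfev=60)
        if f.cost<3e-5: G.append(f.x)
    return np.array(G)
def ok(x):
    p=F(x)[0]; w=pts(x)[3]; e=pts(x)[1]
    if w[2]<.15 or e[2]<.2 or np.hypot(*w[:2])<.18 or p[2]<.07: return False
    if p[0]>.40 and p[2]<.52 and -.4<p[1]<.3: return p[0]<.455 and p[2]>.35 
    if p[0]>.38 and p[2]<.35 and p[1]>.15: return False
    if p[2]<.35 and p[1]<-.25: return False
    if p[0]>.68 or p[1]<-.6 or p[1]>1.1 or p[0]<0: return False
    return True
A=[('t',np.array(d)/np.linalg.norm(d)*m) for d in itertools.product([-1,0,1],repeat=3) if any(d) for m in(.15,.45)]+[('s',s) for s in(-1.7,-.8,.8,1.7)]
def expand(a):
    q,(k,v)=a
    if k=='s': return call(q,[([0,0,0],np.sign(v)*.18*(i+1)) for i in range(int(abs(v)/.18)+1)],.5)
    n=int(np.linalg.norm(v)/.06)+1; t=F(q)[1].inv().apply(v); return call(q,[(t*(i+1)/n,0) for i in range(n)],.5)
if __name__=='__main__':
    G=goals(); print(len(G),G[:,:6].min(0).round(2),G[:,:6].max(0).round(2)); np.save('G.npy',G)
    c=lambda x:np.linalg.norm((G[:,:6]-x[:6])*W,axis=1).min()
    B=[(c(q),q,[])]; best=B[0]; print(best[0]); t0=time.time()
    with Pool() as pool:
      for dep in range(9):
        jobs=[(b[1],a) for b in B for a in A]; hs=[b[2] for b in B for a in A]
        R=pool.map(expand,jobs,chunksize=8)
        new=sorted([(c(r),r,h+[j[1]]) for r,j,h in zip(R,jobs,hs) if ok(r)],key=lambda b:b[0])
        B=[]
        for b in new:
            if all(np.linalg.norm((b[1]-o[1])[:6])>.25 for o in B): B.append(b)
            if len(B)>=14: break
        if B[0][0]<best[0]: best=B[0]
        print(dep,round(B[0][0],2),*show(B[0][1]),round(time.time()-t0),flush=True); pickle.dump(best,open('best.pkl','wb'))
        if best[0]<.5 or time.time()-t0>330: break
    print([(k,np.round(v,2).tolist()) for k,v in best[2]])
E
OMP_NUM_THREADS=1 timeout 500 python3 beam.py
```

```text
4
(array([ 0.287, -0.297,  0.888]), 'tilt', 53, 'az', 43, array([-0.61, -0.34,  1.29,  1.18, -0.6 ,  1.86,  1.43])) ('elbow', array([-0.16, -0.15,  0.86]), 'wrist', array([ 0.12, -0.45,  1.06]))
208 [-1.29  0.66 -1.29  2.35  1.52  0.16] [0.92 1.32 1.18 2.56 4.19 1.86]
2.425325256169309
0 1.94 [ 0.547 -0.037  0.628] tilt 52 az 43 [-0.56 -0.1   0.85  1.85 -0.85  1.02  1.64] 1
1 1.37 [0.547 0.413 0.628] tilt 53 az 43 [-0.85  0.04  0.16  1.77 -0.16  0.42  0.42] 10
2 0.63 [0.609 0.543 0.386] tilt 50 az 43 [-0.61  0.45 -0.23  1.81  1.35  0.11 -1.08] 18
3 0.43 [0.376 0.502 0.132] tilt 41 az 44 [-0.57  0.77 -0.75  2.27  2.22  0.82 -0.64] 27
[('t', [0.0, 0.32, -0.32]), ('s', -1.7), ('t', [0.0, 0.45, 0.0]), ('t', [0.0, 0.0, -0.45])]
```

```bash
cat > ch.py <<'E'
from flip import *
def run(x,seq):
    for t in seq:
        x=spin(x,t) if np.isscalar(t) else go(x,t)
        M=F(x)[1].as_matrix(); print(t,*show(x),'ty',M[:,1].round(2),*pts(x))
    return x
if __name__=='__main__':
  for a in([[.29,.02,.57],-1.7,[.30,.45,.57],[.34,.45,.35]],[[.29,.02,.57],-1.7,[.45,.4,.57],[.42,.42,.42]],[[.4,.1,.6],[.45,.4,.57],-1.7,[.42,.42,.42]]):
    print('---'); run(q,a+[[.33,.3,.25],[.36,.15,.15],[.39,.06,.06],[.447,.085,.065],[.447,.085,.22]])
E
python3 ch.py|tail -n +2
```

```text
---
[0.29, 0.02, 0.57] [0.3   0.01  0.566] tilt 53 az 44 [ 0.94 -0.35 -0.19  2.18 -1.    1.4   1.99] ty [0.27 0.57 0.78] elbow [-0.17  0.16  0.86] wrist [ 0.14 -0.15  0.74]
-1.7 [0.376 0.052 0.575] tilt 41 az 43 [-0.31 -0.35  0.26  2.07 -0.47  0.9   2.63] ty [-0.76  0.64 -0.09] elbow [-0.21 -0.11  0.86] wrist [ 0.24 -0.08  0.79]
[0.3, 0.45, 0.57] [0.3   0.448 0.571] tilt 41 az 44 [ 0.11 -0.1  -1.12  1.88  0.16  0.62  1.33] ty [-0.76  0.64 -0.09] elbow [-0.08 -0.05  0.9 ] wrist [0.16 0.32 0.79]
[0.34, 0.45, 0.35] [0.34  0.45  0.352] tilt 41 az 44 [-0.36  0.27 -0.87  2.2   1.45  0.45  0.06] ty [-0.76  0.64 -0.09] elbow [0.17 0.   0.88] wrist [0.2  0.32 0.57]
[0.33, 0.3, 0.25] [0.33 0.3  0.25] tilt 41 az 44 [-0.03  0.41 -1.07  2.53  2.19  0.58 -0.55] ty [-0.76  0.64 -0.09] elbow [ 0.25 -0.05  0.85] wrist [0.19 0.17 0.47]
[0.36, 0.15, 0.15] [0.404 0.162 0.177] tilt 38 az 46 [ 0.49  0.74 -1.16  2.56  2.44  0.58 -0.23] ty [-0.78  0.63 -0.07] elbow [ 0.34 -0.25  0.74] wrist [0.28 0.03 0.4 ]
[0.39, 0.06, 0.06] [0.418 0.053 0.063] tilt 38 az 49 [ 0.77  1.12 -1.09  2.56  2.57  0.66  0.15] ty [
[... 2756 characters left out ...]
0.16 0.46]
[0.36, 0.15, 0.15] [0.418 0.176 0.195] tilt 45 az 48 [ 0.53  0.78 -1.21  2.56  2.58  0.63  0.03] ty [-0.87  0.4  -0.29] elbow [ 0.35 -0.28  0.72] wrist [0.28 0.02 0.4 ]
[0.39, 0.06, 0.06] [0.42  0.049 0.061] tilt 45 az 51 [ 0.87  1.23 -1.11  2.56  2.71  0.65  0.51] ty [-0.89  0.38 -0.26] elbow [ 0.34 -0.5   0.49] wrist [ 0.29 -0.11  0.27]
[0.447, 0.085, 0.065] [0.447 0.085 0.065] tilt 45 az 51 [ 0.77  1.22 -1.14  2.52  2.66  0.68  0.47] ty [-0.89  0.38 -0.26] elbow [ 0.38 -0.46  0.49] wrist [ 0.32 -0.07  0.27]
[0.447, 0.085, 0.22] [0.447 0.085 0.22 ] tilt 45 az 51 [ 0.91  0.78 -1.27  2.44  2.43  0.25  0.43] ty [-0.89  0.38 -0.26] elbow [ 0.22 -0.39  0.72] wrist [ 0.32 -0.07  0.42]
```

```bash
cat > c2.py <<'E'
from ch import *
run(q,[[.4,.1,.6],[.45,.4,.57],[.42,.42,.42],[.35,.3,.26],[.39,.12,.24],[.40,.04,.15],[.40,.03,.06],[.447,.085,.065],[.447,.085,.22]])
E
python3 c2.py|tail -n +2; python3 st.py "[.4-.274,.1+.2875,.6-.8873]"
```

```text
[0.4, 0.1, 0.6] [0.4 0.1 0.6] tilt 52 az 43 [-0.02 -0.31  0.03  2.1  -0.85  0.81  1.43] ty [0.27 0.58 0.77] elbow [-0.21 -0.05  0.86] wrist [ 0.23 -0.06  0.78]
[0.45, 0.4, 0.57] [0.448 0.39  0.573] tilt 53 az 45 [ 0.14 -0.01 -0.89  1.96 -0.13  0.27  0.36] ty [0.26 0.57 0.78] elbow [-0.02 -0.05  0.9 ] wrist [0.29 0.23 0.75]
[0.42, 0.42, 0.42] [0.424 0.417 0.45 ] tilt 49 az 45 [-0.51  0.08 -0.37  2.14  0.86  0.11 -0.67] ty [0.3  0.61 0.73] elbow [ 0.06 -0.02  0.9 ] wrist [0.27 0.26 0.64]
[0.35, 0.3, 0.26] [0.357 0.315 0.286] tilt 48 az 45 [ 0.15  0.48 -1.29  2.51  2.23  0.69 -1.97] ty [0.3  0.62 0.73] elbow [ 0.28 -0.11  0.83] wrist [0.21 0.16 0.48]
[0.39, 0.12, 0.24] [0.401 0.119 0.248] tilt 48 az 46 [ 0.83  0.62 -1.28  2.56  2.79  0.39 -1.9 ] ty [0.31 0.62 0.72] elbow [ 0.2  -0.31  0.79] wrist [ 0.25 -0.03  0.44]
[0.4, 0.04, 0.15] [0.416 0.033 0.155] tilt 47 az 47 [ 0.96  0.92 -1.13  2.56  2.9   0.43 -1.62] ty [0.31 0.62 0.72] elbow [ 0.24 -0.44  0.66] wrist [ 0.27 -0.12  0.35]
[0.4, 0.03, 0.06] [0.418 0.021 0.06 ] tilt 47 az 49 [ 0.94  1.21 -1.05  2.56  2.87  0.59 -1.36] ty [0.31 0.62 0.72] elbow [ 0.3  -0.52  0.5 ] wrist [ 0.28 -0.14  0.26]
[0.447, 0.085, 0.065] [0.447 0.085 0.065] tilt 47 az 49 [ 0.75  1.22 -1.09  2.55  2.8   0.73 -1.43] ty [0.31 0.62 0.72] elbow [ 0.39 -0.45  0.49] wrist [ 0.31 -0.07  0.26]
[0.447, 0.085, 0.22] [0.447 0.085 0.22 ] tilt 47 az 49 [ 0.91  0.8  -1.27  2.46  2.58  0.3  -1.51] ty [0.31 0.62 0.72] elbow [ 0.23 -0.39  0.72] wrist [ 0.31 -0.07  0.42]
t 15.47 p [ 0.274  -0.2875  0.8873] q [-0.61 -0.34  1.29  1.18 -0.6   1.86  1.43]
tool x,y,z: [[-0.77, 0.61, -0.18], [0.27, 0.57, 0.77], [0.58, 0.55, -0.61]] F [ 0.3  0.9 -0. ]
[.4-.274,.1+.2875,.6-.8873] -> [0.192, 0.035, 0.459]
```

Simulating with the identified arm model gives a workable route: go over to the left, unwind the wrist, then come in low. I'll execute it leg by leg.

play_rows(
  series=[
    [[0.02,0.004,0.05],0,0],
    [[0.04,0.008,0.1],0,0],
    [[0.064,0.012,0.15],0,0],
    [[0.085,0.015,0.2],0,0],
    [[0.106,0.019,0.25],0,0],
    [[0.127,0.023,0.3],0,0],
    [[0.148,0.027,0.355],0,0],
    [[0.17,0.031,0.41],0,0],
    [[0.192,0.035,0.459],0,0],
    [[0.192,0.035,0.459],0,0],
  ],
)

```text
time: 16.73
eef_pos: [0.3989, 0.1025, 0.597]
tcp_rot: [0.255, 0.861, 0.383, 0.218]
contact_force: [-0.5, -0.7, 0.4]
grip_width: 0.0006
grip_force: 0.0
```

```bash
cat > nx.py <<'E'
import sys; from h import *
from scipy.spatial.transform import Rotation as Ro
s=status.read_state(); t=np.array(eval(sys.argv[1])); R=Ro.from_quat(s['tcp_rot']); d=R.inv().apply(t-s['eef_pos'])
z=R.as_matrix()[:,2]; print('t %.2f'%s['time'],np.round(s['eef_pos'],3),'q',np.round(s['qpos'],2),'tilt/az',np.degrees([np.arccos(-z[2]),np.arctan2(z[1],z[0])]).round(),'y',R.as_matrix()[:,1].round(2),'F',np.round(s['contact_force'],1))
print('shift to',t,d.round(3),'rows',np.ceil(np.linalg.norm(d)/.06))
E
python3 nx.py [.45,.4,.57]
```

```text
t 16.73 [0.399 0.103 0.597] q [ 0.22 -0.32 -0.09  2.13 -0.95  0.91  1.57] tilt/az [52. 44.] y [0.27 0.58 0.77] F [-0.5 -0.7  0.4]
shift to [0.45 0.4  0.57] [0.146 0.165 0.209] rows 6.0
```

play_rows(
  series=[
    [[0.025,0.028,0.035],0,0],
    [[0.05,0.055,0.07],0,0],
    [[0.075,0.083,0.105],0,0],
    [[0.1,0.11,0.14],0,0],
    [[0.125,0.14,0.175],0,0],
    [[0.146,0.165,0.209],0,0],
    [[0.146,0.165,0.209],0,0],
  ],
)

```text
time: 17.6
eef_pos: [0.4517, 0.4008, 0.574]
tcp_rot: [0.254, 0.86, 0.384, 0.22]
contact_force: [0.6, -0.6, 0.5]
grip_width: 0.0002
grip_force: 0.0
```

```bash
python3 nx.py [.42,.42,.42]
```

```text
t 17.60 [0.452 0.401 0.574] q [ 0.51 -0.14 -1.15  2.   -0.58  0.32  0.76] tilt/az [53. 44.] y [0.27 0.58 0.77] F [ 0.6 -0.6  0.5]
shift to [0.42 0.42 0.42] [ 0.064 -0.116  0.086] rows 3.0
```

```bash
cat > c3.py <<'E'
from ch import *
run(q,[[.42,.42,.42],[.35,.3,.26],[.39,.12,.24],[.40,.04,.15],[.40,.03,.06],[.447,.085,.065],[.447,.085,.22]])
print('----spin first')
run(q,[[.45,.41,.5],-1.8,[.42,.42,.42],[.35,.3,.26],1.8,[.39,.12,.24],[.40,.04,.15],[.40,.03,.06]])
E
python3 c3.py
```

```text
(array([0.411, 0.381, 0.569]), 'tilt', 53, 'az', 44, array([ 0.51, -0.14, -1.15,  2.  , -0.58,  0.32,  0.76])) ('elbow', array([-0.11, -0.  ,  0.89]), 'wrist', array([0.25, 0.22, 0.74]))
[0.42, 0.42, 0.42] [0.415 0.386 0.473] tilt 50 az 47 [ 0.13  0.07 -0.96  2.13  0.43  0.11 -0.2 ] ty [0.29 0.6  0.75] elbow [ 0.03 -0.06  0.9 ] wrist [0.26 0.23 0.66]
[0.35, 0.3, 0.26] [0.373 0.32  0.354] tilt 44 az 46 [ 0.38  0.27 -1.29  2.33  1.81  0.25 -1.49] ty [0.33 0.66 0.68] elbow [ 0.13 -0.12  0.88] wrist [0.24 0.17 0.56]
[0.39, 0.12, 0.24] [0.39 0.12 0.24] tilt 44 az 46 [ 0.8   0.59 -1.27  2.56  2.68  0.35 -1.83] ty [0.33 0.66 0.68] elbow [ 0.2  -0.29  0.8 ] wrist [ 0.25 -0.02  0.45]
[0.4, 0.04, 0.15] [0.41  0.036 0.154] tilt 44 az 47 [ 0.91  0.86 -1.1   2.56  2.84  0.41 -1.62] ty [0.33 0.66 0.68] elbow [ 0.24 -0.41  0.69] wrist [ 0.28 -0.11  0.36]
[0.4, 0.03, 0.06] [0.416 0.023 0.061] tilt 43 az 49 [ 0.89  1.15 -1.02  2.56  2.82  0.58 -1.38] ty [0.34 0.66 0.67] elbow [ 0.31 -0.49  0.54] wrist [ 0.29 -0.13  0.27]
[0.447, 0.085, 0.065] [0.447 0.085 0.065] tilt 43 az 49 [ 0.71  1.15 -1.06  2.53
[... 890 characters left out ...]
w [ 0.32 -0.11  0.81] wrist [0.21 0.14 0.45]
1.8 [0.356 0.303 0.265] tilt 49 az 48 [ 0.15  0.57 -1.29  2.56  2.35  0.78 -2.02] ty [0.29 0.6  0.74] elbow [ 0.32 -0.11  0.81] wrist [0.21 0.14 0.45]
[0.39, 0.12, 0.24] [0.4   0.119 0.246] tilt 49 az 48 [ 0.85  0.65 -1.29  2.56  2.85  0.38 -1.92] ty [0.29 0.61 0.74] elbow [ 0.21 -0.33  0.77] wrist [ 0.26 -0.04  0.44]
[0.4, 0.04, 0.15] [0.412 0.034 0.154] tilt 48 az 49 [ 0.97  0.94 -1.13  2.56  2.96  0.41 -1.64] ty [0.29 0.61 0.74] elbow [ 0.24 -0.46  0.65] wrist [ 0.27 -0.13  0.35]
[0.4, 0.03, 0.06] [0.413 0.023 0.06 ] tilt 48 az 51 [ 0.95  1.22 -1.03  2.56  2.94  0.56 -1.39] ty [0.29 0.61 0.74] elbow [ 0.29 -0.52  0.49] wrist [ 0.28 -0.14  0.25]
```

play_rows(
  series=[
    [[0.02,-0.04,0.03],0,0],
    [[0.042,-0.078,0.058],0,0],
    [[0.064,-0.116,0.086],0,0],
    [[0.064,-0.116,0.086],0,0],
    [[0.064,-0.116,0.086],0,0],
    [[0.064,-0.116,0.086],0,0],
  ],
)

```text
time: 18.35
eef_pos: [0.4313, 0.3741, 0.4416]
tcp_rot: [0.279, 0.877, 0.325, 0.219]
contact_force: [0.9, -0.7, -0.2]
grip_width: 0.0004
grip_force: 0.0
```

```bash
python3 nx.py [.35,.3,.26]
```

```text
t 18.35 [0.431 0.374 0.442] q [ 0.3   0.04 -1.2   2.2   0.99  0.23 -0.83] tilt/az [46. 38.] y [0.35 0.63 0.69] F [ 0.9 -0.7 -0.2]
shift to [0.35 0.3  0.26] [ 0.051 -0.201  0.047] rows 4.0
```

The wrist is flipping as predicted (q5 = 0.99). Continuing.

play_rows(
  series=[
    [[0.013,-0.05,0.012],0,0],
    [[0.026,-0.1,0.024],0,0],
    [[0.04,-0.15,0.036],0,0],
    [[0.051,-0.2,0.047],0,0],
    [[0.051,-0.2,0.047],0,0],
  ],
)

```text
time: 18.98
eef_pos: [0.3719, 0.3178, 0.2923]
tcp_rot: [0.28, 0.88, 0.318, 0.215]
contact_force: [-45.0, -63.7, -34.4]
grip_width: 0.0003
grip_force: 0.0
```

```bash
python3 nx.py [.39,.12,.24]
```

```text
t 18.98 [0.372 0.318 0.292] q [ 0.1   0.32 -1.29  2.56  2.05  0.65 -2.  ] tilt/az [45. 38.] y [0.36 0.64 0.68] F [-45.  -63.7 -34.4]
shift to [0.39 0.12 0.24] [-0.128 -0.156 -0.04 ] rows 4.0
```

play_rows(
  series=[
    [[-0.013,0.05,-0.012],0,0],
    [[-0.02,0.08,-0.02],0,0],
  ],
)

```text
time: 19.23
eef_pos: [0.4063, 0.3488, 0.3634]
tcp_rot: [0.281, 0.881, 0.318, 0.21]
contact_force: [-0.4, -1.0, -1.1]
grip_width: 0.0005
grip_force: 0.0
```

```bash
python3 nx.py [.39,.12,.24]; python3 - <<'E'
from h import *
a=cam('side')['color'];b=cam('top')['color']
cv2.imwrite('pics/c1.png',cv2.resize(np.hstack([a,b]),(800,300)))
s=status.read_state();print(s['contact_force'],s['torque'],s['tau'])
E
```

```text
t 19.23 [0.406 0.349 0.363] q [ 0.18  0.14 -1.17  2.37  1.76  0.32 -1.63] tilt/az [45. 39.] y [0.36 0.64 0.68] F [-0.4 -1.  -1.1]
shift to [0.39 0.12 0.24] [-0.108 -0.236 -0.022] rows 5.0
[ 0.12897227 -0.02331624  0.32854465] [-0.51813199  0.56712804  0.00370781] [  0.49415499 -21.26329601  -2.14848965 -24.44271684  -0.50173497
  -0.02556638   1.65009029]
```

View pics/c1.png

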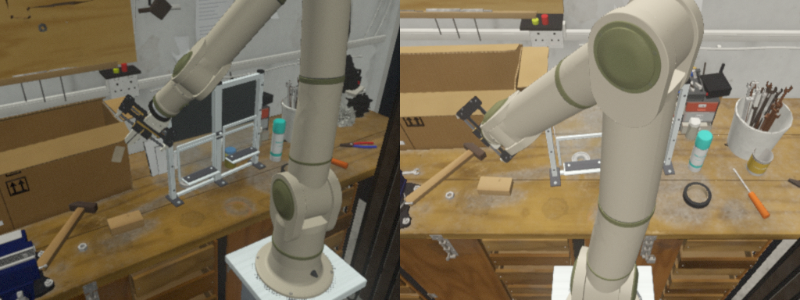

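The picture shows the gripper at the left of the screen and clear of everything. The force spike came from the elbow hitting its joint stop, and it is zero again. I'll refine the arm model with lateral offsets and plan a slower, less folded path.

```bash
cat > refit.py <<'E'
import kin; from kin import *
from rig import status
s=status.read_state()
D2=D+[([.22,-.32,-.09,2.13,-.95,.91,1.57],[.399,.103,.597],[.255,.861,.383,.218]),([.51,-.14,-1.15,2.,-.58,.32,.76],[.4517,.4008,.574],[.254,.86,.384,.22]),([.3,.04,-1.2,2.2,.99,.23,-.83],[.4313,.3741,.4416],[.279,.877,.325,.219]),
([.1,.32,-1.29,2.56,2.05,.65,-2.],[.3719,.3178,.2923],[.28,.88,.318,.215]),(s['qpos'],s['eef_pos'],s['tcp_rot']),([-.61,-.34,1.29,1.18,-.6,1.86,1.43],[.274,-.2875,.8873],[.256,.859,.383,.221]),([-.9,-.35,1.29,1.41,-.54,1.86,1.4],[.3294,-.1753,.779],[.176,.895,.409,.039])]
K=np.load('kin.npz');S=K['S']
def res(P):
    r=[]
    for q,p,o in D2:
        a,R=fk(q,S,P); r+=list(a-np.array(p))+list(.3*(R.inv()*Ro.from_quat(o)).as_rotvec())
    return r
f=least_squares(res,np.r_[K['P'],0,0,0,0]); r=np.array(f.fun).reshape(-1,6); print(f.x.round(4)); print((np.linalg.norm(r[:,:3],axis=1)*1000).round(1)); np.savez('kin.npz',S=S,P=f.x)
E
python3 - <<'E'
s=open('kin.py').read()
a=s.index('def fk');b=s.index("if __name__")
s=s[:a]+'''def fk(q,S,P):
    d1,d3,d5,d7,ax,ay,bx,cx,b0,t0,by,ey,wy,gy=np.r_[P,np.zeros(14-len(P))]
    q=np.asarray(q)*S; E=Ro.from_euler
    R=E('z',b0+q[0]); p=R.apply([ax,ay,d1]); R=R*E('y',q[1]); p=p+R.apply([0,by,0]); R=R*E('z',q[2]); p=p+R.apply([bx,ey,d3]); R=R*E('y',q[3])
    p=p+R.apply([-bx,wy,0]); R=R*E('z',q[4]); p=p+R.apply([0,gy,d5]); R=R*E('y',q[5]); p=p+R.apply([cx,0,0]); R=R*E('z',t0+q[6]); p=p+R.apply([0,0,d7]); return p,R
'''+s[b:]
open('kin.py','w').write(s)
E
python3 refit.py
cat > c4.py <<'E'
from ch import *
for a in([[.42,.2,.36],[.42,.08,.33],[.42,.0,.26],[.425,-.01,.15]],[[.42,.2,.36],[.43,.08,.36],[.43,.0,.3],[.43,-.02,.2],[.42,-.02,.12]]):
    print('--');run(q,a+[[.42,.02,.06],[.447,.085,.065],[.447,.085,.22]])
E
python3 c4.py
```

```text
[ 2.8620e-01  6.4450e-01  4.4130e-01  3.2090e-01  1.2000e-03 -9.7381e+00
 -1.0000e-04 -9.0000e-04  6.2822e+00  7.8516e+00  9.7081e+00  3.9796e+00
 -4.0064e+00  4.0000e-04]
[0.7 0.6 0.5 4.6 0.6 2.5 5.3 2.9 3.1 3.8 2.4 2.5 1.3 1.2 1.6 4.3 2.6]
(array([0.407, 0.348, 0.367]), 'tilt', 45, 'az', 38, array([ 0.17,  0.13, -1.17,  2.37,  1.77,  0.32, -1.63])) ('elbow', array([ 0.1 , -0.06,  0.92]), 'wrist', array([0.23, 0.21, 0.59]))
--
[0.42, 0.2, 0.36] [0.436 0.22  0.342] tilt 44 az 36 [ 0.68  0.13 -1.29  2.45  2.56  0.14 -2.15] ty [0.37 0.65 0.66] elbow [ 0.06 -0.1   0.92] wrist [0.26 0.09 0.57]
[0.42, 0.08, 0.33] [0.435 0.091 0.299] tilt 44 az 34 [ 1.02  0.25 -1.29  2.56  3.38  0.22 -2.63] ty [0.37 0.66 0.66] elbow [ 0.07 -0.18  0.9 ] wrist [ 0.25 -0.03  0.53]
[0.42, 0.0, 0.26] [ 0.428 -0.004  0.266] tilt 44 az 35 [ 1.26  0.42 -1.29  2.56  3.62  0.17 -2.57] ty [0.37 0.66 0.65] elbow [ 0.05 -0.29  0.86] wrist [ 0.25 -0.13  0.5 ]
[0.425, -0.01, 0.15] [ 0.458 -0.029  0.165] tilt 42 az 39 [ 1.02  0.69 -1.02  2.56  3.14  0.31 -1.92] ty [0.38 0.66 0.65] elbow [ 0.19 -0.39  0.77] wrist [ 0.29 -0
[... 1189 characters left out ...]
-0.16  0.45]
[0.42, -0.02, 0.12] [ 0.458 -0.044  0.132] tilt 42 az 39 [ 1.07  0.83 -1.07  2.56  2.89  0.36 -1.58] ty [0.38 0.66 0.65] elbow [ 0.2  -0.45  0.71] wrist [ 0.29 -0.18  0.37]
[0.42, 0.02, 0.06] [ 0.467 -0.002  0.064] tilt 41 az 44 [ 1.03  1.17 -1.28  2.56  2.35  0.64 -1.02] ty [0.38 0.67 0.64] elbow [ 0.28 -0.54  0.51] wrist [ 0.32 -0.15  0.31]
[0.447, 0.085, 0.065] [0.48  0.078 0.068] tilt 40 az 48 [ 0.81  1.15 -1.29  2.56  2.35  0.74 -1.21] ty [0.39 0.67 0.63] elbow [ 0.39 -0.46  0.53] wrist [ 0.34 -0.07  0.31]
[0.447, 0.085, 0.22] [0.448 0.085 0.219] tilt 40 az 48 [ 0.92  0.6  -1.29  2.53  2.41  0.22 -1.52] ty [0.39 0.67 0.63] elbow [ 0.2  -0.33  0.8 ] wrist [ 0.31 -0.07  0.47]
```

```bash
cat > c5.py <<'E'
from ch import *
for a in([[.42,.2,.36],[.42,.08,.33],[.38,.0,.27],[.36,-.03,.2],[.36,-.03,.15],[.34,-.02,.12],[.34,0,.1]],
         [[.42,.2,.36],[.42,.08,.33],[.40,-.1,.25],[.40,-.1,.15],[.36,-.1,.1],[.36,-.1,.06]]):
    print('--');run(q,a+[[.40,.0,.055],[.42,.03,.055],[.447,.06,.06],[.447,.06,.22]])
E
python3 c5.py
```

```text
(array([0.407, 0.348, 0.367]), 'tilt', 45, 'az', 38, array([ 0.17,  0.13, -1.17,  2.37,  1.77,  0.32, -1.63])) ('elbow', array([ 0.1 , -0.06,  0.92]), 'wrist', array([0.23, 0.21, 0.59]))
--
[0.42, 0.2, 0.36] [0.436 0.22  0.342] tilt 44 az 36 [ 0.68  0.13 -1.29  2.45  2.56  0.14 -2.15] ty [0.37 0.65 0.66] elbow [ 0.06 -0.1   0.92] wrist [0.26 0.09 0.57]
[0.42, 0.08, 0.33] [0.435 0.091 0.299] tilt 44 az 34 [ 1.02  0.25 -1.29  2.56  3.38  0.22 -2.63] ty [0.37 0.66 0.66] elbow [ 0.07 -0.18  0.9 ] wrist [ 0.25 -0.03  0.53]
[0.38, 0.0, 0.27] [ 0.422 -0.007  0.263] tilt 43 az 35 [ 1.27  0.42 -1.29  2.56  3.69  0.15 -2.63] ty [0.38 0.67 0.64] elbow [ 0.05 -0.29  0.86] wrist [ 0.24 -0.13  0.5 ]
[0.36, -0.03, 0.2] [ 0.404 -0.053  0.223] tilt 41 az 39 [ 1.32  0.54 -1.21  2.56  3.87  0.11 -2.63] ty [0.38 0.67 0.63] elbow [ 0.05 -0.35  0.83] wrist [ 0.24 -0.19  0.46]
[0.36, -0.03, 0.15] [ 0.399 -0.063  0.179] tilt 40 az 44 [ 1.25  0.65 -1.09  2.56  3.67  0.11 -2.34] ty [0.39 0.67 0.63] elbow [ 0.09 -0.4   0.79] wrist [ 0.25 -0.21  0.42]
[0.34, -0.02, 0.12] [ 0.391 -0.06   0.145] tilt 39 az 50 [ 1
[... 1964 characters left out ...]
[ 0.22 -0.28  0.29]
[0.4, 0.0, 0.055] [ 0.44  -0.03   0.056] tilt 44 az 48 [ 1.13  1.14 -1.15  2.56  2.56  0.46 -1.08] ty [0.35 0.64 0.68] elbow [ 0.22 -0.56  0.53] wrist [ 0.29 -0.2   0.29]
[0.42, 0.03, 0.055] [0.45  0.015 0.056] tilt 43 az 52 [ 1.05  1.23 -1.29  2.56  2.33  0.59 -0.94] ty [0.35 0.64 0.68] elbow [ 0.27 -0.56  0.47] wrist [ 0.31 -0.16  0.29]
[0.447, 0.06, 0.06] [0.46  0.055 0.06 ] tilt 43 az 53 [ 0.94  1.21 -1.29  2.56  2.37  0.63 -1.07] ty [0.35 0.64 0.68] elbow [ 0.33 -0.52  0.49] wrist [ 0.33 -0.12  0.3 ]
[0.447, 0.06, 0.22] [0.448 0.06  0.218] tilt 43 az 53 [ 1.04  0.67 -1.29  2.5   2.52  0.11 -1.48] ty [0.36 0.65 0.68] elbow [ 0.18 -0.38  0.78] wrist [ 0.32 -0.11  0.45]
```

```bash
python3 nx.py [.42,.2,.36]
```

```text
t 19.32 [0.406 0.35  0.367] q [ 0.17  0.13 -1.17  2.37  1.77  0.32 -1.63] tilt/az [45. 38.] y [0.36 0.64 0.68] F [ 0.1 -0.   0.3]
shift to [0.42 0.2  0.36] [-0.103 -0.096 -0.053] rows 3.0
```

play_rows(
  series=[
    [[-0.026,-0.024,-0.013],0,0],
    [[-0.052,-0.048,-0.026],0,0],
    [[-0.078,-0.072,-0.04],0,0],
    [[-0.103,-0.096,-0.053],0,0],
    [[-0.103,-0.096,-0.053],0,0],
  ],
)

```text
time: 19.95
eef_pos: [0.428, 0.2095, 0.3379]
tcp_rot: [0.277, 0.881, 0.314, 0.22]
contact_force: [0.9, 0.5, 0.7]
grip_width: 0.0005
grip_force: 0.0
```

```bash
python3 nx.py [.42,.08,.33]; python3 c5.py | sed -n 1,16p | cut -c1-150
```

```text
t 19.95 [0.428 0.209 0.338] q [ 0.74  0.12 -1.29  2.49  3.09  0.17 -2.63] tilt/az [45. 38.] y [0.35 0.65 0.68] F [0.9 0.5 0.7]
shift to [0.42 0.08 0.33] [-0.074 -0.092 -0.055] rows 3.0
(array([0.429, 0.207, 0.338]), 'tilt', 45, 'az', 37, array([ 0.74,  0.12, -1.29,  2.49,  3.09,  0.17, -2.63])) ('elbow', array([ 0.05, -0.1 ,  0.92]),
--
[0.42, 0.2, 0.36] [0.429 0.21  0.343] tilt 45 az 36 [ 0.74  0.1  -1.29  2.48  3.08  0.16 -2.63] ty [0.35 0.65 0.67] elbow [ 0.04 -0.09  0.92] wrist [0
[0.42, 0.08, 0.33] [0.439 0.09  0.302] tilt 45 az 35 [ 1.03  0.27 -1.29  2.56  3.42  0.23 -2.63] ty [0.35 0.66 0.67] elbow [ 0.07 -0.19  0.9 ] wrist [
[0.38, 0.0, 0.27] [ 0.424 -0.009  0.264] tilt 44 az 36 [ 1.28  0.44 -1.29  2.56  3.72  0.16 -2.63] ty [0.36 0.67 0.65] elbow [ 0.05 -0.3   0.86] wrist
[0.36, -0.03, 0.2] [ 0.403 -0.054  0.224] tilt 42 az 40 [ 1.35  0.57 -1.22  2.56  3.9   0.11 -2.63] ty [0.36 0.67 0.65] elbow [ 0.04 -0.37  0.82] wris
[0.36, -0.03, 0.15] [ 0.398 -0.064  0.178] tilt 41 az 45 [ 1.27  0.67 -1.1   2.56  3.7   0.11 -2.33] ty [0.36 0.67 0.64] elbow [ 0.08 -0.41  0.78] wri
[0.34,
[... 504 characters left out ...]
.86  0.97 -0.91  2.56  3.06  0.35 -1.69] ty [0.36 0.67 0.64] elbow [ 0.32 -0.44  0.63] wrist 
[0.447, 0.06, 0.06] [0.447 0.06  0.06 ] tilt 40 az 59 [ 0.76  0.96 -0.92  2.55  3.    0.39 -1.73] ty [0.36 0.67 0.64] elbow [ 0.36 -0.41  0.64] wrist 
[0.447, 0.06, 0.22] [0.44  0.072 0.203] tilt 41 az 56 [ 0.97  0.66 -1.23  2.51  2.63  0.11 -1.6 ] ty [0.36 0.66 0.66] elbow [ 0.2  -0.37  0.78] wrist 
--
[0.42, 0.2, 0.36] [0.429 0.21  0.343] tilt 45 az 36 [ 0.74  0.1  -1.29  2.48  3.08  0.16 -2.63] ty [0.35 0.65 0.67] elbow [ 0.04 -0.09  0.92] wrist [0
[0.42, 0.08, 0.33] [0.439 0.09  0.302] tilt 45 az 35 [ 1.03  0.27 -1.29  2.56  3.42  0.23 -2.63] ty [0.35 0.66 0.67] elbow [ 0.07 -0.19  0.9 ] wrist [
```

play_rows(
  series=[
    [[-0.015,-0.02,-0.013],0,0],
    [[-0.03,-0.04,-0.026],0,0],
    [[-0.045,-0.06,-0.04],0,0],
    [[-0.06,-0.08,-0.053],0,0],
    [[-0.07,-0.095,-0.06],0,0],
  ],
)

```text
time: 20.58
eef_pos: [0.4374, 0.0889, 0.2958]
tcp_rot: [0.282, 0.88, 0.311, 0.225]
contact_force: [0.1, -0.3, -0.2]
grip_width: 0.0006
grip_force: 0.0
```

```bash
python3 nx.py [.38,.0,.27]
```

```text
t 20.57 [0.437 0.089 0.296] q [ 1.04  0.3  -1.29  2.56  3.43  0.23 -2.63] tilt/az [45. 36.] y [0.36 0.65 0.67] F [ 0.1 -0.3 -0.2]
shift to [0.38 0.   0.27] [-0.008 -0.095 -0.052] rows 2.0
```

play_rows(
  series=[
    [[0,-0.03,-0.017],0,0],
    [[-0.004,-0.06,-0.034],0,0],
    [[-0.008,-0.095,-0.052],0,0],
    [[-0.008,-0.095,-0.052],0,0],
  ],
)

```text
time: 21.08
eef_pos: [0.4234, -0.0088, 0.2603]
tcp_rot: [0.282, 0.883, 0.307, 0.216]
contact_force: [1.4, 0.4, 0.3]
grip_width: 0.0004
grip_force: 0.0
```

```bash
python3 nx.py [.36,-.03,.2]
```

```text
t 21.07 [ 0.423 -0.009  0.26 ] q [ 1.29  0.46 -1.29  2.56  3.72  0.16 -2.63] tilt/az [44. 37.] y [0.36 0.65 0.66] F [1.4 0.4 0.3]
shift to [ 0.36 -0.03  0.2 ] [ 0.047 -0.077 -0.001] rows 2.0
```

play_rows(
  series=[
    [[0.015,-0.025,0],0,0],
    [[0.03,-0.05,0],0,0],
    [[0.047,-0.077,0],0,0],
    [[0.047,-0.077,0],0,0],
  ],
)

```text
time: 21.58
eef_pos: [0.4057, -0.0478, 0.238]
tcp_rot: [0.274, 0.885, 0.314, 0.208]
contact_force: [-0.4, 0.3, -0.7]
grip_width: 0.0006
grip_force: 0.0
```

```bash
python3 nx.py [.36,-.03,.15]
```

```text
t 21.57 [ 0.406 -0.048  0.238] q [ 1.4   0.57 -1.29  2.56  3.87  0.11 -2.63] tilt/az [44. 39.] y [0.36 0.65 0.67] F [-0.4  0.3 -0.7]
shift to [ 0.36 -0.03  0.15] [ 0.063 -0.064  0.046] rows 2.0
```

play_rows(
  series=[
    [[0.03,-0.03,0.02],0,0],
    [[0.063,-0.064,0.046],0,0],
    [[0.07,-0.08,0.055],0,0],
    [[0.07,-0.09,0.06],0,0],
    [[0.07,-0.09,0.06],0,0],
  ],
)

```text
time: 22.2
eef_pos: [0.4131, -0.0766, 0.1757]
tcp_rot: [0.27, 0.885, 0.321, 0.2]
contact_force: [0.5, 0.4, 0.2]
grip_width: 0.0004
grip_force: 0.0
```

```bash
python3 nx.py [.34,-.02,.1]; python3 - <<'E'
from ch import *
run(q,[[.34,-.02,.1],[.34,-.01,.08],[.40,.0,.055],[.42,.03,.055],[.447,.072,.055],[.447,.072,.215]])
E
```

```text
t 22.20 [ 0.413 -0.077  0.176] q [ 1.37  0.8  -1.26  2.56  2.69  0.17 -1.3 ] tilt/az [44. 41.] y [0.35 0.65 0.68] F [0.5 0.4 0.2]
shift to [ 0.34 -0.02  0.1 ] [ 0.105 -0.04   0.042] rows 2.0
(array([ 0.411, -0.077,  0.176]), 'tilt', 44, 'az', 41, array([ 1.37,  0.8 , -1.26,  2.56,  2.69,  0.17, -1.3 ])) ('elbow', array([ 0.06, -0.48,  0.72]), 'wrist', array([ 0.24, -0.22,  0.4 ]))
[0.34, -0.02, 0.1] [ 0.401 -0.075  0.125] tilt 44 az 47 [ 1.34  0.96 -1.22  2.56  2.4   0.22 -0.92] ty [0.35 0.65 0.68] elbow [ 0.09 -0.54  0.64] wrist [ 0.25 -0.24  0.36]
[0.34, -0.01, 0.08] [ 0.394 -0.058  0.093] tilt 44 az 52 [ 1.32  1.09 -1.26  2.56  2.11  0.31 -0.6 ] ty [0.34 0.64 0.69] elbow [ 0.11 -0.58  0.56] wrist [ 0.26 -0.23  0.33]
[0.4, 0.0, 0.055] [ 0.419 -0.013  0.055] tilt 44 az 55 [ 1.18  1.24 -1.29  2.56  2.2   0.49 -0.73] ty [0.34 0.64 0.69] elbow [ 0.2  -0.59  0.47] wrist [ 0.29 -0.19  0.29]
[0.42, 0.03, 0.055] [0.433 0.023 0.055] tilt 44 az 56 [ 1.07  1.24 -1.29  2.56  2.27  0.54 -0.87] ty [0.34 0.64 0.69] elbow [ 0.27 -0.56  0.47] wrist [ 0.31 -0.16  0.29]
[0.447, 0.072, 0.055] [0.451 0.07  0.055] tilt 43 az 57 [ 0.92  1.24 -1.29  2.56  2.36  0.62 -1.05] ty [0.34 0.64 0.69] elbow [ 0.34 -0.52  0.47] wrist [ 0.33 -0.11  0.29]
[0.447, 0.072, 0.215] [0.448 0.073 0.211] tilt 43 az 57 [ 1.01  0.71 -1.29  2.49  2.44  0.11 -1.39] ty [0.34 0.64 0.69] elbow [ 0.2  -0.39  0.76] wrist [ 0.33 -0.11  0.44]
```

```bash
python3 - <<'E'
from h import *
for n in('top','side'):
    c=load(n); d=c['depth']; v,u=np.mgrid[:384,:512]
    P=np.stack([(u-c['cx'])/c['fx']*d,(v-c['cy'])/c['fy']*d,d],-1)@c['T'][:3,:3].T+c['T'][:3,3]
    Q=P[(d>0)&(P[...,1]<-.4)&(P[...,0]<.6)&(P[...,2]>.12)]
    h,e=np.histogram(Q[:,1],bins=np.arange(-1.2,-.35,.1)); print(n,len(Q),h)
    if len(Q): print(Q[Q[:,1]>-.9][::max(1,len(Q)//8)].round(2).tolist())
E
```

```text
top 1066 [  0   0   0   0   0 274 792   0]
[[0.58, -0.57, 0.31], [0.59, -0.57, 0.23], [0.59, -0.52, 0.17], [0.58, -0.54, 0.17], [0.56, -0.63, 0.19], [0.56, -0.58, 0.17], [0.58, -0.55, 0.14], [0.57, -0.56, 0.14], [0.56, -0.57, 0.12]]
side 1164 [   0    0    0    0    0 1164    0    0]
[[0.24, -0.67, 0.42], [0.22, -0.68, 0.32], [0.22, -0.68, 0.28], [0.23, -0.67, 0.24], [0.24, -0.67, 0.21], [0.2, -0.69, 0.19], [0.18, -0.68, 0.18], [0.21, -0.68, 0.14], [0.16, -0.67, 0.13]]
```

play_rows(
  series=[
    [[0.035,-0.013,0.014],0,0],
    [[0.07,-0.026,0.028],0,0],
    [[0.105,-0.04,0.042],0,0],
    [[0.105,-0.04,0.042],0,0],
  ],
)

```text
time: 22.7
eef_pos: [0.4048, -0.0811, 0.1205]
tcp_rot: [0.261, 0.89, 0.331, 0.176]
contact_force: [-0.5, 0.1, -0.6]
grip_width: 0.0005
grip_force: 0.0
```

```bash
python3 nx.py [.34,-.01,.08]
```

```text
t 22.70 [ 0.405 -0.081  0.12 ] q [ 1.37  1.02 -1.29  2.56  2.18  0.29 -0.7 ] tilt/az [44. 46.] y [0.35 0.65 0.68] F [-0.5  0.1 -0.6]
shift to [ 0.34 -0.01  0.08] [ 0.099 -0.004  0.033] rows 2.0
```

```bash
python3 - <<'E'
from ch import *
print(pts(q))
for a in([[.41,-.02,.1],[.41,.02,.08],[.42,.04,.055]],[[.39,-.03,.13],[.38,.0,.12],[.40,.03,.08],[.42,.04,.055]],[[.41,.02,.16],[.40,.03,.1],[.42,.04,.055]]):
    print('--');run(q,a+[[.447,.072,.055],[.447,.072,.215]])
E
```

```text
(array([ 0.403, -0.08 ,  0.122]), 'tilt', 44, 'az', 46, array([ 1.37,  1.02, -1.29,  2.56,  2.18,  0.29, -0.7 ])) ('elbow', array([ 0.07, -0.56,  0.6 ]), 'wrist', array([ 0.25, -0.24,  0.35]))
('elbow', array([ 0.07, -0.56,  0.6 ]), 'wrist', array([ 0.25, -0.24,  0.35]))
--
[0.41, -0.02, 0.1] [ 0.431 -0.035  0.104] tilt 44 az 48 [ 1.21  1.07 -1.29  2.56  2.29  0.4  -0.88] ty [0.35 0.65 0.68] elbow [ 0.17 -0.56  0.57] wrist [ 0.28 -0.2   0.34]
[0.41, 0.02, 0.08] [0.44  0.003 0.083] tilt 43 az 52 [ 1.1   1.14 -1.29  2.56  2.3   0.49 -0.93] ty [0.35 0.65 0.68] elbow [ 0.24 -0.55  0.53] wrist [ 0.3  -0.17  0.32]
[0.42, 0.04, 0.055] [0.443 0.029 0.055] tilt 43 az 55 [ 1.03  1.23 -1.29  2.56  2.3   0.57 -0.93] ty [0.35 0.65 0.68] elbow [ 0.29 -0.55  0.48] wrist [ 0.32 -0.15  0.29]
[0.447, 0.072, 0.055] [0.455 0.069 0.055] tilt 43 az 56 [ 0.91  1.23 -1.29  2.56  2.36  0.64 -1.06] ty [0.35 0.65 0.68] elbow [ 0.35 -0.51  0.48] wrist [ 0.33 -0.11  0.29]
[0.447, 0.072, 0.215] [0.448 0.072 0.214] tilt 43 az 56 [ 1.01  0.69 -1.29  2.49  2.41  0.11 -1.37] ty [0.35 0.65 0.68] elbow [ 0.2  -0.38  0.
[... 1211 characters left out ...]
[ 0.29 -0.16  0.4 ]
[0.4, 0.03, 0.1] [0.436 0.011 0.107] tilt 42 az 53 [ 1.08  1.04 -1.29  2.56  2.28  0.42 -0.99] ty [0.35 0.65 0.67] elbow [ 0.23 -0.52  0.59] wrist [ 0.31 -0.16  0.34]
[0.42, 0.04, 0.055] [0.441 0.03  0.056] tilt 42 az 55 [ 1.02  1.22 -1.29  2.56  2.28  0.57 -0.93] ty [0.35 0.66 0.67] elbow [ 0.29 -0.54  0.48] wrist [ 0.32 -0.15  0.29]
[0.447, 0.072, 0.055] [0.453 0.07  0.055] tilt 42 az 56 [ 0.9   1.22 -1.29  2.56  2.34  0.63 -1.06] ty [0.35 0.66 0.67] elbow [ 0.35 -0.51  0.48] wrist [ 0.33 -0.11  0.29]
[0.447, 0.072, 0.215] [0.447 0.073 0.213] tilt 42 az 56 [ 1.    0.68 -1.29  2.49  2.3   0.11 -1.27] ty [0.35 0.66 0.67] elbow [ 0.2  -0.38  0.77] wrist [ 0.33 -0.1   0.45]
```

```bash
python3 nx.py [.38,-.02,.13]
```

```text
t 22.70 [ 0.405 -0.081  0.12 ] q [ 1.37  1.02 -1.29  2.56  2.18  0.29 -0.7 ] tilt/az [44. 46.] y [0.35 0.65 0.68] F [-0.5  0.1 -0.6]
shift to [ 0.38 -0.02  0.13] [0.054 0.037 0.011] rows 2.0
```

play_rows(
  series=[
    [[0.025,0.018,0.005],0,0],
    [[0.054,0.037,0.011],0,0],
    [[0.075,0.045,0.015],0,0],
    [[0.085,0.05,0.015],0,0],
    [[0.085,0.05,0.015],0,0],
  ],
)

```text
time: 23.32
eef_pos: [0.4141, -0.0307, 0.1524]
tcp_rot: [0.252, 0.895, 0.335, 0.152]
contact_force: [-0.6, -0.4, -0.4]
grip_width: 0.0007
grip_force: 0.0
```

```bash
python3 nx.py [.38,.0,.12]; python3 nx.py [.40,.03,.08]|tail -1
```

```text
t 23.32 [ 0.414 -0.031  0.152] q [ 1.25  0.89 -1.29  2.56  2.26  0.22 -0.94] tilt/az [43. 50.] y [0.35 0.65 0.68] F [-0.6 -0.4 -0.4]
shift to [0.38 0.   0.12] [ 0.049 -0.014  0.025] rows 1.0
shift to [0.4  0.03 0.08] [ 0.053 -0.014  0.078] rows 2.0
```

play_rows(
  series=[
    [[0.025,-0.008,0.012],0,0],
    [[0.05,-0.015,0.025],0,0],
    [[0.09,-0.015,0.04],0,0],
    [[0.09,-0.015,0.04],0,0],
    [[0.09,-0.015,0.04],0,0],
  ],
)

```text
time: 23.95
eef_pos: [0.4159, -0.0109, 0.1196]
tcp_rot: [0.243, 0.899, 0.341, 0.127]
contact_force: [-0.2, -0.1, 0.3]
grip_width: 0.0005
grip_force: 0.0
```

```bash
python3 nx.py [.40,.03,.08]
```

```text
t 23.95 [ 0.416 -0.011  0.12 ] q [ 1.18  1.   -1.29  2.56  2.17  0.31 -0.84] tilt/az [43. 54.] y [0.35 0.65 0.67] F [-0.2 -0.1  0.3]
shift to [0.4  0.03 0.08] [ 0.037 -0.006  0.045] rows 1.0
```

play_rows(
  series=[
    [[0.02,-0.01,0.022],0,0],
    [[0.037,-0.018,0.044],0,0],
    [[0.045,-0.026,0.067],0,0],
    [[0.045,-0.026,0.067],0,0],
  ],
)

```text
time: 24.45
eef_pos: [0.4273, 0.0158, 0.0494]
tcp_rot: [0.238, 0.901, 0.346, 0.111]
contact_force: [0.3, 0.4, 0.3]
grip_width: 0.0005
grip_force: 0.0
```

```bash
python3 nx.py [.425,.04,.05]; python3 - <<'E'
from h import *
a=cam('side')['color'][100:290,150:400];b=cam('top')['color'][100:290,130:380]
cv2.imwrite('pics/c2.png',cv2.resize(np.hstack([a,b]),(800,304)))
E
```

```text
t 24.45 [0.427 0.016 0.049] q [ 1.09  1.25 -1.29  2.56  2.21  0.53 -0.81] tilt/az [43. 57.] y [0.35 0.65 0.68] F [0.3 0.4 0.3]
shift to [0.425 0.04  0.05 ] [0.014 0.015 0.013] rows 1.0
```

View pics/c2.png

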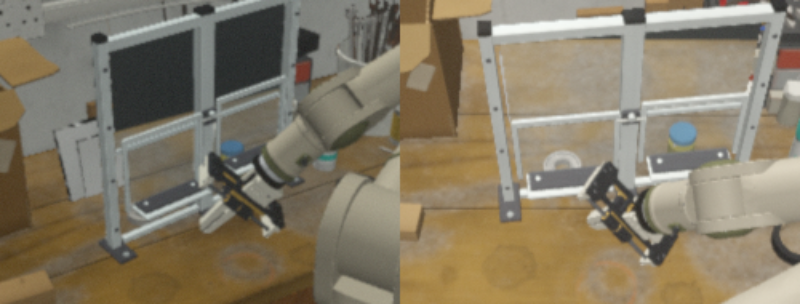

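The picture shows the gripper low in front of the left lip's right end, with both windows still where they were. Now I'll slide in under the lip.

play_rows(
  series=[
    [[0.004,0.015,0.012],0,0],
    [[0.007,0.03,0.025],0,0],
    [[0.011,0.045,0.037],0,0],
    [[0.011,0.045,0.037],0,0],
  ],
)

```text
time: 25.05
eef_pos: [0.4504, 0.0699, 0.0539]
tcp_rot: [0.236, 0.902, 0.344, 0.111]
contact_force: [0.3, 0.2, -0.5]
grip_width: 0.0002
grip_force: 0.0
```

```bash
python3 nx.py [.447,.072,.052];python3 st.py [0,0,.1]|tail -1; python3 - <<'E'
from ch import *
run(q,[[.447,.072,.09],[.447,.072,.13],[.447,.072,.17],[.447,.072,.215]])
E
```

```text
t 25.05 [0.45  0.07  0.054] q [ 0.92  1.23 -1.29  2.56  2.32  0.62 -1.03] tilt/az [42. 57.] y [0.35 0.65 0.67] F [ 0.3  0.2 -0.5]
shift to [0.447 0.072 0.052] [ 0.004 -0.001  0.001] rows 1.0
[0,0,.1] -> [-0.004, 0.067, -0.074]
(array([0.449, 0.07 , 0.055]), 'tilt', 42, 'az', 57, array([ 0.92,  1.23, -1.29,  2.56,  2.32,  0.62, -1.03])) ('elbow', array([ 0.34, -0.51,  0.48]), 'wrist', array([ 0.33, -0.11,  0.29]))
[0.447, 0.072, 0.09] [0.447 0.072 0.09 ] tilt 42 az 57 [ 0.92  1.11 -1.29  2.56  2.33  0.52 -1.12] ty [0.35 0.65 0.67] elbow [ 0.33 -0.49  0.55] wrist [ 0.33 -0.11  0.33]
[0.447, 0.072, 0.13] [0.447 0.072 0.13 ] tilt 42 az 57 [ 0.94  0.97 -1.29  2.54  2.32  0.39 -1.17] ty [0.35 0.65 0.67] elbow [ 0.29 -0.46  0.63] wrist [ 0.33 -0.11  0.37]
[0.447, 0.072, 0.17] [0.447 0.072 0.17 ] tilt 42 az 57 [ 0.97  0.83 -1.29  2.52  2.3   0.25 -1.21] ty [0.35 0.65 0.67] elbow [ 0.25 -0.43  0.7 ] wrist [ 0.33 -0.11  0.41]
[0.447, 0.072, 0.215] [0.447 0.074 0.21 ] tilt 42 az 57 [ 1.    0.7  -1.29  2.49  2.3   0.11 -1.26] ty [0.35 0.65 0.67] elbow [ 0.2  -0.39  0.76] wrist [ 0.33 -0.11  0.45]
```

play_rows(
  series=[
    [[0,0.008,-0.009],0,0],
    [[-0.001,0.016,-0.018],0,0],
    [[-0.001,0.024,-0.027],0,0],
    [[-0.002,0.032,-0.035],0,0],
    [[-0.002,0.04,-0.044],0,0],
  ],
)

```text
time: 25.68
eef_pos: [0.4483, 0.0681, 0.1125]
tcp_rot: [0.237, 0.902, 0.344, 0.11]
contact_force: [-1.3, -0.1, -3.3]
grip_width: 0.0004
grip_force: 1.6
```

```bash
python3 nx.py [.447,.072,.2];python3 st.py [0,0,.1]|tail -1;python3 - <<'E'
from h import *
a=cam('side')['color'][100:290,150:400];b=cam('top')['color'][100:290,130:380]
cv2.imwrite('pics/c3.png',cv2.resize(np.hstack([a,b]),(800,304)))
E
```

```text
t 25.68 [0.448 0.068 0.112] q [ 0.94  1.03 -1.29  2.55  2.31  0.44 -1.13] tilt/az [42. 57.] y [0.35 0.65 0.67] F [-1.3 -0.1 -3.3]
shift to [0.447 0.072 0.2  ] [ 0.     0.061 -0.063] rows 2.0
[0,0,.1] -> [-0.004, 0.067, -0.074]
```

View pics/c3.png

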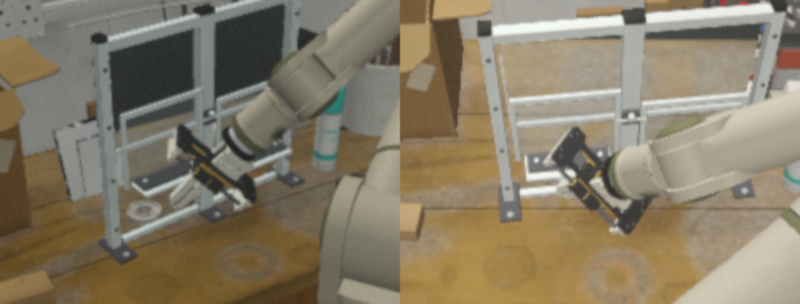

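The push works, with 3.3 N on the lip and the window rising. Continuing up, then measuring against the pointer.

play_rows(
  series=[
    [[0,0.008,-0.009],0,0],
    [[-0.001,0.016,-0.018],0,0],
    [[-0.001,0.024,-0.027],0,0],
    [[-0.002,0.032,-0.035],0,0],
    [[-0.002,0.04,-0.044],0,0],
    [[-0.002,0.048,-0.053],0,0],
    [[-0.003,0.056,-0.062],0,0],
    [[-0.003,0.056,-0.062],0,0],
  ],
)

```text
time: 26.78
eef_pos: [0.4491, 0.0686, 0.1961]
tcp_rot: [0.237, 0.902, 0.344, 0.111]
contact_force: [-3.2, 1.1, 0.9]
grip_width: 0.0006
grip_force: 1.3
```

```bash
python3 nx.py [.447,.072,.2];python3 - <<'E'
from h import *
a=cam('side')['color'][125:215,200:320];b=cam('top')['color'][130:220,180:300]
cv2.imwrite('pics/c4.png',np.vstack([cv2.resize(a,(400,300),interpolation=2),cv2.resize(b,(400,300),interpolation=2)]))
E
```

```text
t 26.77 [0.449 0.069 0.196] q [ 1.01  0.75 -1.29  2.49  2.23  0.14 -1.16] tilt/az [42. 57.] y [0.35 0.65 0.67] F [-3.2  1.1  0.9]
shift to [0.447 0.072 0.2  ] [ 0.003  0.004 -0.002] rows 1.0
```

View pics/c4.png

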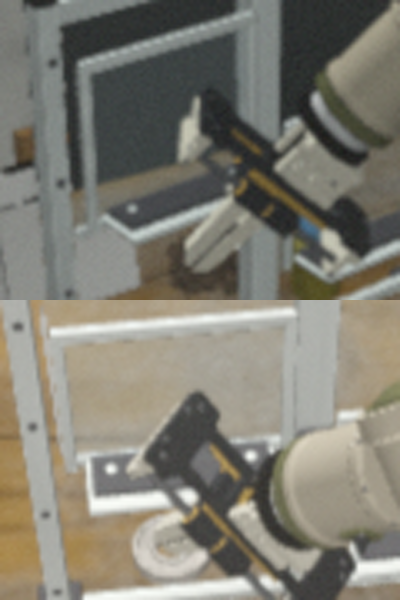

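```bash
python3 - <<'E'
from h import *
s=load('side');t=load('top');ax=np.array([.992,.1267,0])
for nm,c,uv in(('t',t,(207,193.9)),('s',s,(240.5,197))): print(nm,ray_plane(c,*uv,ax,ax*.4587).round(4))
T=cv2.resize(cv2.imread('pics/top0.png'),(512,384),interpolation=cv2.INTER_AREA).astype(int).sum(2)//3
print(T[166:182,262:289])
for uv in((275,174),(275,175),(275,176)): print(ray_plane(t,*uv,ax,ax*.4937).round(4))
E
```

```text
t [0.4451 0.136  0.2252]
s [0.4451 0.1361 0.2253]
[[149 147 147 147 147 152 167 172 172 172 171 172 172 171 172 172 172 166
  161 183 190 189 186 185 185 185 186]
 [147 146 147 149 151 152 166 171 166 164 163 162 161 162 160 159 156 152
  156 178 182 179 174 174 174 174 181]
 [158 159 162 166 169 157 162 160 151 148 144 143 143 143 138 135 133 139
  154 175 180 178 175 182 184 185 190]
 [203 202 203 206 204 172 150 135 125 122 122 129 135 133 122 115 116 132
  156 175 180 182 188 201 207 206 205]
 [231 228 226 224 217 179 140 119 112 110 121 145 166 161 132 107 101 116
  152 175 180 182 188 197 201 199 198]
 [215 212 209 205 199 175 136 106  97 101 137 182 210 201 156 108  94 106
  146 174 180 179 173 180 180 179 177]
 [184 183 181 181 182 176 137 101  92 101 152 204 228 220 178 125 111 122
  152 180 186 180 164 167 164 163 160]
 [172 171 171 178 180 173 143 118 116 122 155 199 216 211 186 154 158 168
  179 194 195 187 161 151 146 147 145]
 [159 163 169 185 191 189 178 167 166 164 167 183 186 183 176 168 184 192
  195 197 194 187 162 146 141 141 142]
 [146 155 169 190 197 197 196 189 184 176 165 164 166 162 157 153 155 159
  171 181 181 179 157 145 141 140 141]
 [146 154 170 180 180 175 166 154 146 138 130 133 139 135 128 123 121 125
  154 174 176 170 152 145 144 142 143]
 [149 155 173 177 175 166 153 135 128 125 124 133 139 140 141 142 140 129
  155 174 175 165 150 147 147 147 147]
 [149 155 172 178 175 167 163 154 152 152 153 161 166 167 169 169 162 138
  158 174 174 161 152 150 151 152 151]
 [148 156 172 178 175 166 169 169 170 170 170 173 175 176 176 175 167 143
  162 176 173 158 151 151 152 153 155]
 [150 157 173 179 175 165 169 173 174 174 174 175 175 176 175 175 166 142
  163 175 172 155 149 150 150 151 150]
 [149 157 172 178 174 164 170 173 174 174 174 175 176 175 176 173 159 137
  163 175 172 154 148 149 149 147 147]]
[ 0.5029 -0.0403  0.2374]
[ 0.5029 -0.0404  0.2333]
[ 0.5029 -0.0406  0.2292]
```

play_rows(
  series=[
    [[0,0.002,-0.002],0,0],
    [[0,0.003,-0.004],0,0],
    [[0,0.003,-0.004],0,0],
    [[0,-0.005,0.005],0,0],
    [[0,-0.013,0.013],0,0],
    [[0.001,-0.02,0.022],0,0],
    [[-0.002,-0.035,0.009],0,0],
    [[-0.005,-0.05,-0.005],0,0],
    [[-0.007,-0.063,-0.017],0,0],
    [[-0.007,-0.063,-0.017],0,0],
  ],
)

```text
time: 28.12
eef_pos: [0.4285, 0.0139, 0.1663]
tcp_rot: [0.238, 0.901, 0.344, 0.112]
contact_force: [-0.4, 0.2, 0.5]
grip_width: 0.0002
grip_force: 0.0
```

```bash
python3 nx.py [.36,-.05,.17];python3 - <<'E'
from h import *
a=cam('side')['color'][125:215,200:320];b=cam('top')['color'][130:220,180:300]
cv2.imwrite('pics/c5.png',np.vstack([cv2.resize(a,(400,300),interpolation=2),cv2.resize(b,(400,300),interpolation=2)]))
E
```

```text
t 28.12 [0.429 0.014 0.166] q [ 1.12  0.81 -1.23  2.51  2.26  0.11 -1.03] tilt/az [42. 57.] y [0.35 0.65 0.67] F [-0.4  0.2  0.5]
shift to [ 0.36 -0.05  0.17] [ 0.027 -0.063 -0.064] rows 2.0
```

View pics/c5.png

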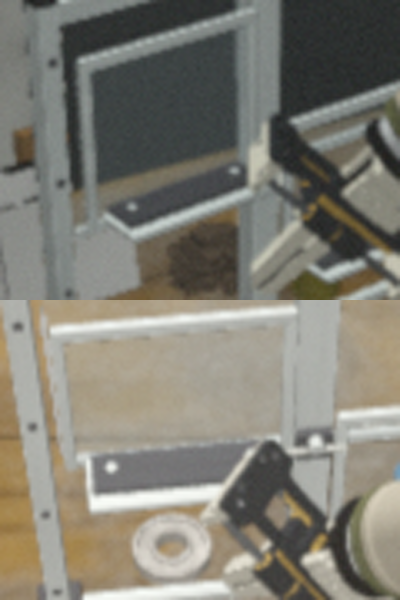

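play_rows(
  series=[
    [[0.009,-0.02,-0.021],0,0],
    [[0.018,-0.04,-0.042],0,0],
    [[0.022,-0.063,-0.064],0,0],
    [[0.02,-0.075,-0.075],0,0],
    [[0.02,-0.075,-0.075],0,0],
  ],
)

```text
time: 28.85
eef_pos: [0.3747, -0.0495, 0.1626]
tcp_rot: [0.239, 0.906, 0.331, 0.109]
contact_force: [0.1, -1.0, -0.3]
grip_width: 0.001
grip_force: 0.0
```

```bash
python3 nx.py [.36,-.05,.17];python3 - <<'E'
from h import *
S_=cam('side');T_=cam('top')
a=S_['color'][130:210,220:320];b=T_['color'][140:220,200:300]
cv2.imwrite('pics/c6.png',np.vstack([cv2.resize(a,(375,300),interpolation=2),cv2.resize(b,(375,300),interpolation=2)]))
E
```

```text
t 28.85 [ 0.375 -0.05   0.163] q [ 1.36  0.83 -1.29  2.53  1.01  0.13  0.36] tilt/az [41. 57.] y [0.36 0.67 0.65] F [ 0.1 -1.  -0.3]
shift to [ 0.36 -0.05  0.17] [ 0.012 -0.001 -0.011] rows 1.0
```

View pics/c6.png

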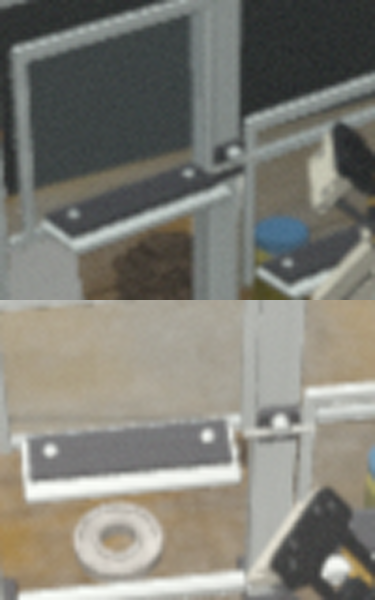

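```bash
python3 - <<'E'
from h import *
s=load('side');t=load('top');ax=np.array([.992,.1267,0])
for n,c,uv,d in(('ptr t',t,(273.9,175.2),.4937),('lipR t',t,(263.5,188.5),.4587),('lipL t',t,(207.5,193.3),.4587),('lipL s',s,(220+72/3.75,130+250/3.75),.4587),('lipR s',s,(220+242/3.75,130+187/3.75),.4587)): print(n,ray_plane(c,*uv,ax,ax*d).round(4))
# direct depth check
for uv in((273,175),(270,175),(277,175),(230,189),(240,188)): print('top depth',uv,pt(t,*uv).round(4))
E
```

```text
ptr t [ 0.5025 -0.0375  0.2329]
lipR t [ 0.4637 -0.0098  0.2251]
lipL t [0.4453 0.1345 0.2275]
lipL s [0.4445 0.1404 0.228 ]
lipR s [ 0.4651 -0.0209  0.2277]
top depth (273, 175) [ 0.5022 -0.0351  0.2341]
top depth (270, 175) [ 0.5085 -0.0275  0.2266]
top depth (277, 175) [ 0.5097 -0.0462  0.2253]
top depth (230, 189) [0.4616 0.0772 0.2252]
top depth (240, 188) [0.4587 0.0511 0.2331]
```

The lip's underside is at about 0.2275 m and the pointer at about 0.231 m, within tolerance. The hand is clear, so I'm handing in.

```bash
python3 -c "
from rig import job_done
print(job_done())"
```

```text
the job is handed in; nothing more can be done
None
```

The left window, in front of the bearing, was pushed up from beneath its lip to about 0.228 m against a pointer measured at about 0.231 m (10 mm allowed), the hand is withdrawn and the job is handed in; the verdict was not returned, and a brief 85 N wrist-force reading at 19 s, most likely an elbow joint stop since nothing was seen touching the arm, could count against it.

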